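# Change the reagent cassettes in a three-bay docking station

### The arm

A 7-joint arm with a two-finger parallel gripper is mounted at the origin on a cart in front of the work surface, level with it; the furniture and walls round the work are solid. World frame = base frame: x ahead of the robot, y to its left, z up, the work surface at z = 0. Lengths are in m, angles in degrees, forces in N, time in s.
With the tool pointing down it reaches from about 0.425 to 0.825 m from the base axis. Payload 3.6 kg.
Tool frame: the origin (TCP) lies on the centre line of the jaws, within the pads' length; the fingertips stand 14 mm ahead of it and the grasp point (between the pads) lies 5 mm behind it; y points along the fingers, z is the direction in which the jaws open and shut, and the axes are right-handed (so a half turn about y gives the same grasp; the last joint's range is limited). The gripper opens to 93 mm and grips with 3 to 60 N. Pads are 15 mm wide; open, the fingers measure 128 mm over their backs; the gripper's body (75 mm by 188 mm) begins 65 mm behind the grasp point.
Start: joints at [-75.143, 35.231, -0.722, 81.555, 0.464, 63.22, -2.315], TCP at [0.183, 0.624, 0.233] pointing down, gripper open.
Joint ranges: [-178.69, 178.69], [-17.37, 117.87], [-77.05, 75.6], [15.02, 138.74], [-78.02, 258.01], [0.78, 113.62], [-162.83, 162.83]. Speed limits (degrees/s): [159.86, 159.86, 180, 180, 180, 180, 180].

### API

Orientations are given as [roll, pitch, yaw] about the fixed x, y, z axes, in that order (R = Rz(yaw) Ry(pitch) Rx(roll)).
In Python, from bench import manip gives the robot as it stands. The module is installed in compiled form; this text tells all that it offers.
- The arm moves only by the tool arm_command, never from a script. Its argument "rows" is a list that holds one entry, the list of rows, each a list of 5 numbers: the shift along the tool's x, y, z in units of 0.04 m (1.0 is 0.04 m), then the turn about the tool's y in units of 6 degrees (1.0 is 6 degrees), then the closure, from 0 (fully open) to 1 (shut). In form: [[[x, y, z, yaw, hand], ...]]. A call has exactly 8 rows; each row shifts and turns the commanded pose from where the row before left it, along the tool's axes as they then stand; what a row does not reach is not made up. A row lasts 1/12 s, in which the tool goes at most 41.7 mm and 7.16 degrees, less where a joint would pass 70% of its speed; a pose out of reach is approached as far as the arm can. A call with a number of a shift or a turn outside -1 to 1 is refused whole. A call with a gripper value outside its range is refused whole. The fingers move at their own pace and stop on an object; the grip force is fixed at half the most. Time passes only in rows, so rows that do not move let the fingers close, or fill a call up. It gives the time, the measured TCP pose, the force and the opening at its end, in the units of the state.
- manip.read_state(): the state, without advancing time (a new reading comes with each control period).
- manip.capture(name): name is "side" or "top" or "wrist"; returns a dict with "img" (400x640x3 uint8, blue, green, red), "fx", "fy", "cx", "cy" (pixels), "view" (4x4, takes a point from world to camera coordinates). Camera axes: x right, y down, z forward; pixel columns grow to the right and rows downward; lengths in m; the calibration is good to about 2 mm. The wrist camera is an equidistant fisheye: a pixel r from the principal point sees the ray r / f radians off the axis. A picture is of the moment at which its call begins. There is no depth.
- manip.sign_off(): hands the job in, once; it reports no verdict.
Trained networks look in the newest picture that a camera, given by its name, has taken for a name from the list of things; names that differ only in an ending like _2 or _b are one class to them, and where a whole thing is asked for, a point or a joint stands for the part that bears it (a point fixed in the world has none). Each returns a list of dicts, best first, with "score" (0 to 1); they miss things now and then, are a little off and sometimes report something else, mostly with a low value. They report only what shows in the picture. A call takes as long as a camera call.
- manip.spot_in(camera, target): "xy" ([column, row] in pixels, amid what is visible of it).
The state is a dict: "t": time; "q": joint angles; "dq": joint speeds; "joint_efforts": joint torques, N m; "position": TCP position; "tcp_rot": TCP orientation; "wrist_force": force on the tool from outside, world axes, zero at the start; "torque": the same for the moment, N m; "gripper_width": finger opening in m.
Only numpy, scipy, OpenCV 4.12 (cv2) and the standard library are available. Lean on these libraries where they do the work, as an engineer would, in place of code of your own. Each camera call takes 0.05 s, during which the arm holds its last target. There are 200 camera calls.

### The job

Change the reagent cassettes in the docking station: swing its retaining bail up and back, pull the spent cassettes out of the bays and drop them in the yellow waste bin, then slide every fresh cassette lying on the bench, nose first, into the bay of its own colour, gently, until it comes up against the stop inside. Finally swing the bail back down in front of the handles; keep the fresh cassettes upright throughout, and leave the bottle, cups and other things on the bench where they are.

Things in the scene. Friction and masses are not known exactly. Their poses are not given: they have to be found in the camera images.
- dock: Fixed docking station: white base plate 146 x 200 mm, 6 mm thick, with three grey bays side by side on it, 60 mm apart, 58 mm high overall. Origin: on the bench under the middle of the bays' front faces; x points into the bays, y along the row to the left, z up. The plate runs 62 mm out in front of the bays as a loading apron, its top 6 mm above the bench.
- bail (a joint): Retaining bail: steel rod U, 8 mm thick, 208 mm wide, hinged at the dock's ends. 0 = closed, down across the handles' ends; grows to 2.5 rad as it swings up and back; 2.3 is well open. Turns freely; past 1.8 its weight keeps it open, short of that it falls shut. Closed it is 5 mm clear of handles of seated cassettes; one sticking out over 6 mm blocks it.
- bail_grip (a point): Middle of the left black round sleeve on the bail's cross rod: 12 mm thick, 36 mm long, axis along the dock's y, 30 mm left of the dock's middle, between two bays' handles (46 mm apart). Closed: 36 mm above the bench, 54 mm before the bay faces, 74 mm ahead of and 16 mm below the hinge line. Being round it can turn in the jaws, so the hand may stay upright.
- bail_hinge (a point): Centre of the bail's hinge line, which runs along the dock's y, 52 mm above the bench, 20 mm behind the bay faces.
- bay_blue_mouth (a point): Mouth of the blue bay (blue plate on its roof, blue stripe on the apron): centre of the opening at lane floor height (6 mm above the bench), in the front face; x points in. Lane 44 mm wide, 40 mm high, rounded lead-ins (4 mm), blind, with a hidden hard stop 70 mm in. Roof top 56 mm above the bench. The order of the colours varies.
- bay_green_mouth (a point): Mouth of the green bay (green plate on its roof, green stripe on the apron): centre of the opening at lane floor height (6 mm above the bench), in the front face; x points in. Lane 44 mm wide, 40 mm high, rounded lead-ins (4 mm), blind, with a hidden hard stop 70 mm in. Roof top 56 mm above the bench. The order of the colours varies.
- bay_orange_mouth (a point): Mouth of the orange bay (orange plate on its roof, orange stripe on the apron): centre of the opening at lane floor height (6 mm above the bench), in the front face; x points in. Lane 44 mm wide, 40 mm high, rounded lead-ins (4 mm), blind, with a hidden hard stop 70 mm in. Roof top 56 mm above the bench. The order of the colours varies.
- fresh_blue: Fresh blue cassette, 0.1 kg, silver foil on top, upright on the bench before the analyser (may be absent): body 70 x 40 x 36 mm high, blue handle behind it 45 mm long, 14 mm thick, from 8 to 36 mm above the underside. Origin: underside centre of the body; x to the nose: nose at +35 mm, handle from -35 to -80 mm. Home: body flush with the bay's face, handle outside.
- spent_blue: Spent blue cassette, 0.08 kg, three dark pierced wells on top, at the start home in the blue bay, only its handle outside (may be absent): body 70 x 40 x 36 mm high, blue handle behind it 45 mm long, 14 mm thick, from 8 to 36 mm above the underside. Origin: underside centre of the body; x to the nose: nose at +35 mm, handle from -35 to -80 mm.
- fresh_green: Fresh green cassette, 0.1 kg, silver foil on top, upright on the bench before the analyser (may be absent): body 70 x 40 x 36 mm high, green handle behind it 45 mm long, 14 mm thick, from 8 to 36 mm above the underside. Origin: underside centre of the body; x to the nose: nose at +35 mm, handle from -35 to -80 mm. Home: body flush with the bay's face, handle outside.
- spent_green: Spent green cassette, 0.08 kg, three dark pierced wells on top, at the start home in the green bay, only its handle outside (may be absent): body 70 x 40 x 36 mm high, green handle behind it 45 mm long, 14 mm thick, from 8 to 36 mm above the underside. Origin: underside centre of the body; x to the nose: nose at +35 mm, handle from -35 to -80 mm.
- fresh_orange: Fresh orange cassette, 0.1 kg, silver foil on top, upright on the bench before the analyser (may be absent): body 70 x 40 x 36 mm high, orange handle behind it 45 mm long, 14 mm thick, from 8 to 36 mm above the underside. Origin: underside centre of the body; x to the nose: nose at +35 mm, handle from -35 to -80 mm. Home: body flush with the bay's face, handle outside.
- spent_orange: Spent orange cassette, 0.08 kg, three dark pierced wells on top, at the start home in the orange bay, only its handle outside (may be absent): body 70 x 40 x 36 mm high, orange handle behind it 45 mm long, 14 mm thick, from 8 to 36 mm above the underside. Origin: underside centre of the body; x to the nose: nose at +35 mm, handle from -35 to -80 mm.
- waste_bin: Open yellow waste bin, loose, 190 (x) x 150 (y) mm, 85 mm high, 4 mm walls; origin: underside centre; on the left of the dock.
- diluent_bottle: Bystander: white bottle with a blue cap, 62 mm across, 135 mm high, origin underside centre.
- timer: Bystander: small bench timer 58 x 62 x 18 mm, origin underside centre.
- sample_cup: Bystander: cup with a yellow lid, 59 mm across, 66 mm high, origin underside centre.
- sample_pot: Bystander: small white pot, 45 mm across, 48 mm high, origin underside centre.

How it is judged (in metres and radians):
On the way, in this order (a step that is already met when the one before it is completed fails the run):
1. the retaining bail is swung up and back (past 1.8 rad) (value of joint bail above 1.8 rad), for 0.2 s.
2. all spent cassettes are in the waste bin and all fresh cassettes are home in the bays of their own colours (x of fresh_blue in the frame of bay_blue_mouth above 0.031 m and y of fresh_blue in the frame of bay_blue_mouth between -0.006 and 0.006 m and z of fresh_blue in the frame of bay_blue_mouth below 0.008 m and angle between the x axis of fresh_blue and the x axis of bay_blue_mouth, either way round below 0.12 rad and angle between each of fresh_blue, fresh_green, fresh_orange's own z axis and vertical below 0.12 rad and x of fresh_green in the frame of bay_green_mouth above 0.031 m and y of fresh_green in the frame of bay_green_mouth between -0.006 and 0.006 m and z of fresh_green in the frame of bay_green_mouth below 0.008 m and angle between the x axis of fresh_green and the x axis of bay_green_mouth, either way round below 0.12 rad and x of fresh_orange in the frame of bay_orange_mouth above 0.031 m and y of fresh_orange in the frame of bay_orange_mouth between -0.006 and 0.006 m and z of fresh_orange in the frame of bay_orange_mouth below 0.008 m and angle between the x axis of fresh_orange and the x axis of bay_orange_mouth, either way round below 0.12 rad and x of spent_blue in the frame of waste_bin between -0.095 and 0.095 m and y of spent_blue in the frame of waste_bin between -0.075 and 0.075 m and z of each of spent_blue, spent_green, spent_orange in the frame of waste_bin below 0.085 m and x of spent_green in the frame of waste_bin between -0.095 and 0.095 m and y of spent_green in the frame of waste_bin between -0.075 and 0.075 m and x of spent_orange in the frame of waste_bin between -0.095 and 0.095 m and y of spent_orange in the frame of waste_bin between -0.075 and 0.075 m), for 0.2 s.
At the end, for the whole second after the job is handed in: Spent cassettes at rest within the waste bin, below its rim; bin upright. Fresh ones at rest in the bays of their colours, nose first: within 4 mm of the stop (origin 31 mm or more past the mouth), 6 mm of the lane middle, 0.12 rad of square and level. Bail closed, under 0.12 rad (all of step 2 and linear speed of each of fresh_blue, spent_blue, fresh_green, spent_green, fresh_orange, spent_orange below 0.03 m/s and value of joint bail below 0.12 rad and angle between waste_bin's own z axis and vertical below 0.2 rad); the robot touches nothing.
It fails at once if a fresh cassette is rammed against its bay with more than 60 N (contact force between fresh_blue and bay_blue above 60 N or contact force between fresh_green and bay_green above 60 N or contact force between fresh_orange and bay_orange above 60 N).
It fails at once if a fresh cassette is tipped more than 0.7 rad (angle between any of fresh_blue, fresh_green, fresh_orange's own z axis and vertical above 0.7 rad).
It fails at once if a bystander (bottle, timer, cup, pot) is moved more than 4 cm (distance of any of diluent_bottle, timer, sample_cup, sample_pot from where it was at the start of the episode above 0.04 m).
Of spent_blue, spent_green, spent_orange only 2 to 3 are there at a start; the rules pass over those that are not, and their reading is None.
Of fresh_blue, fresh_green, fresh_orange only 2 to 3 are there at a start; the rules pass over those that are not, and their reading is None.
At some moment in a run one of fresh_blue, fresh_green, waste_bin may be knocked a few centimetres aside while the robot is not near it.
It also fails if it takes over 210 s, if anything falls off the work surface, if the arm or the gripper's body presses on something with over 40 N, if the wrist force passes 120 N, or if a joint passes its speed limit or range.

## Working session

There is one attempt and no reset: what is moved stays moved. The work goes in short steps, Python scripts to look and compute and a tool call to move; the robot and the scene stay as the last step left them, time stands still between calls to the robot, and variables do not carry over. Pictures are saved under pics/ and viewed, about 12 in all and at most 16, crops included, and the job is handed in when it is done.

Besides the shell and the picture viewer there is one more tool, called after "Emit:" as name(argument=value, ...), one argument or row to a line, values as JSON. arm_command: Moves the arm, as the interface text tells. Shifts and turns lie within -1 to 1; 1 stands for 0.04 m of shift or 6 degrees of turn. Its arguments: {"type":"object","properties":{"rows":{"type":"array","items":{"type":"array","items":{"type":"array","items":{"type":"number","minimum":-1,"maximum":1}}}}},"required":["rows"]}

```bash
mkdir -p pics
cat > h.py <<'E'
import numpy as np, cv2
from bench import manip
def snap(c,n=None):
    r=manip.capture(c)
    if n: cv2.imwrite(f'pics/{n}.png',r['img'])
    return r
def ray(r,px,fish=False):
    x=(px[0]-r['cx'])/r['fx'];y=(px[1]-r['cy'])/r['fy']
    if fish:
        t=np.hypot(x,y);s=np.sin(t)/t if t>1e-9 else 1;d=np.array([x*s,y*s,np.cos(t)])
    else: d=np.array([x,y,1.])
    V=np.array(r['view']);R=V[:3,:3];return -R.T@V[:3,3],R.T@d
def onz(r,px,z,fish=False):
    o,d=ray(r,px,fish);return o+d*(z-o[2])/d[2]
def proj(r,P,fish=False):
    V=np.array(r['view']);c=V[:3,:3]@np.array(P)+V[:3,3]
    if fish:
        rr=np.hypot(c[0],c[1]);t=np.arctan2(rr,c[2]);k=t/max(rr,1e-9);return np.array([r['fx']*c[0]*k+r['cx'],r['fy']*c[1]*k+r['cy']])
    return np.array([r['fx']*c[0]/c[2]+r['cx'],r['fy']*c[1]/c[2]+r['cy']])
E
python3 - <<'E'
from h import *
np.set_printoptions(precision=3,suppress=True)
s=manip.read_state();print(s['t'],s['position'],s['tcp_rot'],s['gripper_width'])
H={'fresh':.036,'spent':.035,'waste':.085,'dilue':.135,'timer':.018,'sampl':.05,'dock':.05,'bail_':.036,'bail':.036}
for c in('top','side'):
    r=snap(c,c+'0');print(c,r['fx'],ray(r,(320,200)))
    for n in 'dock bail bail_grip fresh_blue fresh_green fresh_orange spent_blue spent_green spent_orange waste_bin diluent_bottle timer sample_cup sample_pot'.split():
        for d in manip.spot_in(c,n)[:2]:
            z=H.get(n[:5],.036);print(n,round(d['score'],2),np.round(d['xy']),onz(r,d['xy'],z)[:2])
a=[cv2.imread(f'pics/{c}0.png') for c in('top','side')]
E
```

```text
0.0 [0.183 0.623 0.232] [-90.146  -0.004 -16.368] 0.09291762520394592
top 451.01952796559567 (array([0.303, 0.005, 1.398]), array([ 0.161,  0.006, -0.987]))
dock 0.86 [260. 217.] [0.467 0.193]
bail 0.55 [246. 223.] [0.449 0.236]
bail_grip 0.59 [262. 224.] [0.448 0.188]
bail_grip 0.52 [227. 203.] [0.511 0.297]
fresh_blue 0.8 [351. 221.] [ 0.464 -0.083]
fresh_green 0.92 [324. 210.] [0.494 0.   ]
fresh_green 0.15 [257. 226.] [0.442 0.203]
waste_bin 0.92 [179. 234.] [0.407 0.422]
diluent_bottle 0.8 [194. 150.] [0.647 0.382]
diluent_bottle 0.63 [256. 213.] [0.469 0.194]
timer 0.58 [457. 193.] [ 0.561 -0.413]
sample_cup 0.86 [470. 219.] [ 0.475 -0.439]
sample_pot 0.53 [443. 237.] [ 0.419 -0.357]
sample_pot 0.4 [263. 218.] [0.464 0.183]
side 470.4769201977016 (array([ 0.912, -0.653,  1.279]), array([-0.251,  0.449, -0.858]))
dock 0.8 [338. 158.] [0.519 0.157]
dock 0.32 [356. 127.] [0.508 0.298]
bail 0.68 [324. 137.] [0.431 0.216]
bail_grip 0.51 [324. 142.] [0.444 0.195]
fresh_blue 0.75 [280. 209.] [ 0.463 -0.094]
fresh_blue 0.35 [336. 159.] [0.513 0.159]
fresh_green 0.79 [305. 190.] [0.49  0.005]
fresh_orange 0.47 [243. 321.] [ 0.57 -0.43]
spent_blue 0.51 [333. 141.] [0.465 0.219]
spent_orange 0.56 [241. 319.] [ 0.563 -0.43 ]
waste_bin 0.69 [329. 143.] [0.477 0.167]
waste_bin 0.64 [350.  89.] [0.418 0.41 ]
diluent_bottle 0.98 [415. 124.] [0.687 0.346]
diluent_bottle 0.36 [281. 210.] [ 0.503 -0.141]
timer 0.59 [242. 319.] [ 0.559 -0.423]
sample_cup 0.41 [348.  88.] [0.396 0.442]
sample_pot 0.72 [215. 271.] [ 0.424 -0.362]
```

View pics/top0.png

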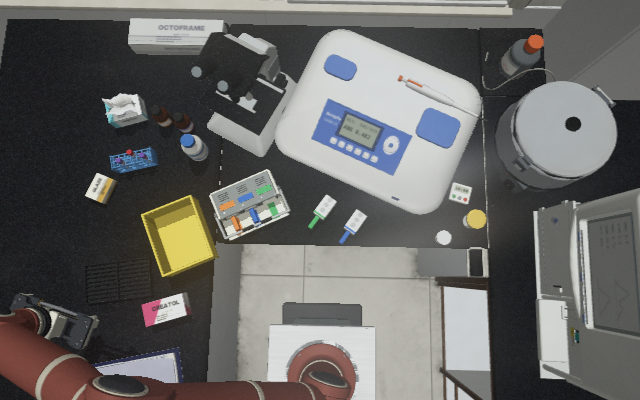

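View pics/side0.png

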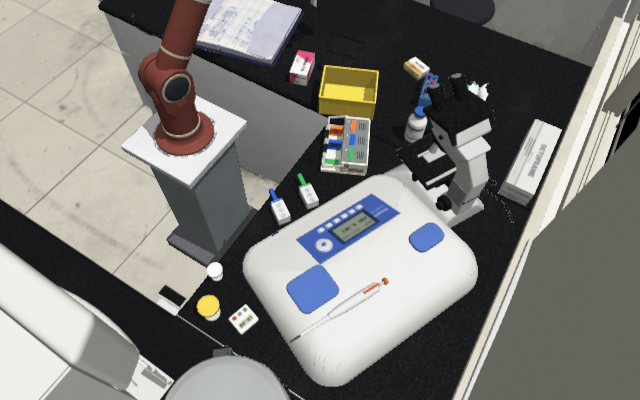

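Run:
```python
import cv2,numpy as np
t=cv2.imread('pics/top0.png')[155:260,190:385];s=cv2.imread('pics/side0.png')[80:230,260:385]
t=cv2.resize(t,None,fx=4,fy=4,interpolation=3)
cv2.imwrite('pics/c1.png',t)
```

```text
(no output)
```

View pics/c1.png

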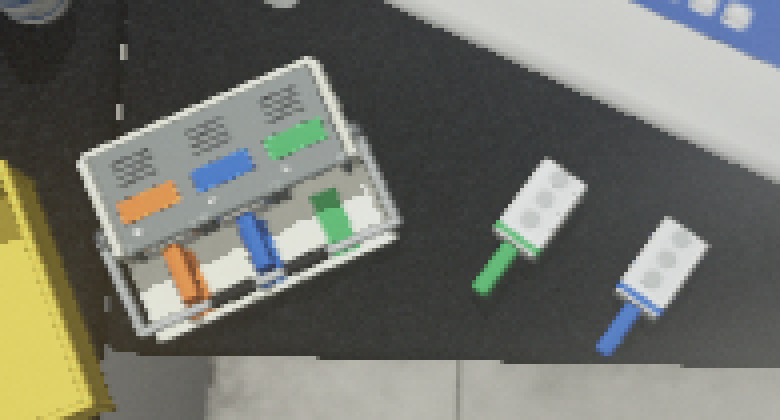

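Run:
```python
from h import *
np.set_printoptions(precision=4,suppress=True)
r=snap('top')
f=lambda u,v,z:onz(r,(190+u/4-.375,155+v/4-.375),z)[:2]
A=f(158,340,.006);B=f(398,238,.006);d=(A-B);print('front',A,B,np.hypot(*d),'yaw',np.degrees(np.arctan2(-d[0],d[1])))
for n,nose,tail,z in(('green',(567,173),(483,289),.036),('blue',(689,231),(606,350),.036)):
    a=f(*nose,z);b=f(*tail,z);e=a-b;print(n,a,b,np.hypot(*e),np.degrees(np.arctan2(e[1],e[0])),'origin',b+e/np.hypot(*e)*.08)
for n,p,q in(('o',(173,245),(192,312)),('b',(247,215),(270,285))):
    a=f(*p,.042);b=f(*q,.042);e=a-b;print(n,a,b,np.hypot(*e),np.degrees(np.arctan2(e[1],e[0])))
for p in((142,200),(170,195),(210,250),(175,272)):print('bin rim?',onz(r,p,.085))
for p in ((142,214),(191,196),(215,258),(164,275)):print('rim',onz(r,p,.085)[:2])
```

```text
front [0.4008 0.2906] [0.4839 0.1086] 0.2001134219657854 yaw 24.54427497443502
green [ 0.533  -0.0213] [0.4426 0.0407] 0.1095893664114332 -34.435930589218756 origin [ 0.5086 -0.0045]
blue [ 0.4903 -0.1149] [ 0.3987 -0.053 ] 0.11053988955986861 -34.045028247493164 origin [ 0.465  -0.0978]
o [0.4702 0.2761] [0.4198 0.2589] 0.05320422640601341 18.841018948298288
b [0.4943 0.2212] [0.4415 0.2012] 0.0565134443735179 20.711779325372678
bin rim? [0.5061 0.5386 0.085 ]
bin rim? [0.5229 0.4571 0.085 ]
bin rim? [0.3641 0.328  0.085 ]
bin rim? [0.2993 0.4244 0.085 ]
rim [0.4645 0.5347]
rim [0.5212 0.3947]
rim [0.3416 0.3121]
rim [0.2902 0.4552]
```

```bash
cat >> h.py <<'E'
O=np.array([.4988,.2253]);YAW=24.5
def D(x,y):
    c,s=np.cos(np.radians(YAW)),np.sin(np.radians(YAW));return O+np.array([c*x-s*y,s*x+c*y])
def plan(wps,start=None):
    """wps: (x,y,z,yaw,hand,nrows); prints rows in groups of 8"""
    s=manip.read_state()
    if start is None: start=list(s['position'])+[s['tcp_rot'][2]]
    p=np.array(start[:3]);yaw=start[3];rows=[]
    for x,y,z,w,h,n in wps:
        p1=np.array([x,y,z]);p0=p.copy();y0=yaw
        for i in range(1,n+1):
            t=p0+(p1-p0)*i/n;c,sn=np.cos(np.radians(yaw)),np.sin(np.radians(yaw));d=(t-p)/.04
            row=[round(c*d[0]+sn*d[1],2),round(-d[2],2),round(-sn*d[0]+c*d[1],2),round(-(w-y0)/n/6,2),h]
            if max(map(abs,row[:4]))>1: print('OVER',row)
            # replay the rounded row
            p=p+.04*np.array([c*row[0]-sn*row[2],sn*row[0]+c*row[2],-row[1]]);yaw-=row[3]*6;rows.append(row)
    while len(rows)%8: rows.append([0,0,0,0,rows[-1][4]])
    for i in range(0,len(rows),8):print(str(rows[i:i+8]).replace(' ',''))
    print('end',np.round(p,4),round(yaw,2))
E
python3 -c "
from h import *
plan([(.40,.25,.24,-65.5,.0,16)])"
```

```text
[[np.float64(0.49),np.float64(-0.01),np.float64(-0.46),np.float64(0.51),0.0],[np.float64(0.51),np.float64(-0.01),np.float64(-0.44),np.float64(0.51),0.0],[np.float64(0.54),np.float64(-0.01),np.float64(-0.41),np.float64(0.51),0.0],[np.float64(0.56),np.float64(-0.02),np.float64(-0.38),np.float64(0.51),0.0],[np.float64(0.57),np.float64(-0.01),np.float64(-0.35),np.float64(0.51),0.0],[np.float64(0.6),np.float64(-0.01),np.float64(-0.32),np.float64(0.51),0.0],[np.float64(0.61),np.float64(-0.01),np.float64(-0.29),np.float64(0.51),0.0],[np.float64(0.63),np.float64(-0.01),np.float64(-0.25),np.float64(0.51),0.0]]
[[np.float64(0.63),np.float64(-0.01),np.float64(-0.22),np.float64(0.51),0.0],[np.float64(0.65),np.float64(-0.02),np.float64(-0.19),np.float64(0.51),0.0],[np.float64(0.66),np.float64(-0.01),np.float64(-0.15),np.float64(0.51),0.0],[np.float64(0.67),np.float64(-0.01),np.float64(-0.11),np.float64(0.51),0.0],[np.float64(0.67),np.float64(-0.01),np.float64(-0.08),np.float64(0.51),0.0],[np.float64(0.67),np.float64(-0.01),np.float64(-0.05),np.float64(0.51),0.0],[np.float64(0.67),np.float64(-0.01),np.float64(-0.01),np.float64(0.51),0.0],[np.float64(0.68),np.float64(-0.01),np.float64(0.03),np.float64(0.51),0.0]]
end [0.3999 0.2499 0.2398] -65.33
```

Emit:
arm_command(
  rows=[
    [[0.5,0,-0.46,0.51,0],[0.51,0,-0.44,0.51,0],[0.54,0,-0.41,0.51,0],[0.56,0,-0.38,0.51,0],[0.57,0,-0.35,0.51,0],[0.6,0,-0.32,0.51,0],[0.61,0,-0.29,0.51,0],[0.63,0,-0.25,0.51,0]],
  ],
)

```text
t: 2.22
position: [0.2927, 0.4356, 0.2329]
tcp_rot: [-90.0, 0.0, -41.0]
wrist_force: [-0.1, -0.1, -0.9]
gripper_width: 0.0932
```

Emit:
arm_command(
  rows=[
    [[0.63,0,-0.22,0.51,0],[0.65,0,-0.19,0.51,0],[0.66,0,-0.15,0.51,0],[0.67,0,-0.11,0.51,0],[0.67,0,-0.08,0.51,0],[0.67,0,-0.05,0.51,0],[0.67,0,-0.01,0.51,0],[0.68,0,0.03,0.51,0]],
  ],
)

```text
t: 2.88
position: [0.4009, 0.2488, 0.233]
tcp_rot: [-90.0, 0.0, -65.5]
wrist_force: [0.0, -0.4, 0.4]
gripper_width: 0.0929
```

```bash
sed -i 's/row=\[round(c\*d\[0\]+sn\*d\[1\],2),round(-d\[2\],2),round(-sn\*d\[0\]+c\*d\[1\],2),round(-(w-y0)\/n\/6,2),h\]/row=[round(float(v),2)+0. for v in (c*d[0]+sn*d[1],-d[2],-sn*d[0]+c*d[1],-(w-y0)\/n\/6,h)]/' h.py
python3 - <<'E'
from h import *
np.set_printoptions(precision=4,suppress=True)
s=manip.read_state();print(s['t'],s['position'],s['tcp_rot'])
r=snap('wrist','w1');print(r['fx'],r['cx'],r['cy'],np.array(r['view']))
for n in 'bail_grip bail fresh_green fresh_blue spent_blue spent_orange spent_green dock'.split():
    for d in manip.spot_in('wrist',n)[:2]:print(n,round(d['score'],2),np.round(d['xy']),onz(r,d['xy'],.036,True)[:2])
im=r['img']
def P(x,y,z): return tuple(int(v) for v in proj(r,[*D(x,y),z],True))
for x,y in((-.062,.1),(-.062,-.1),(.084,.1),(.084,-.1)):cv2.circle(im,P(x,y,.006),3,(0,0,255),1)
cv2.circle(im,P(-.054,.03,.036),4,(255,0,255),1)
cv2.imwrite('pics/w1b.png',im)
E
```

```text
2.8833 [0.4009 0.2488 0.233 ] [-89.9596   0.0182 -65.4599]
309.70691628693146 319.3285057284613 201.80799881700102 [[ 0.9095  0.4157 -0.0002 -0.4663]
 [ 0.4006 -0.8764  0.2673  0.0259]
 [ 0.111  -0.2432 -0.9636  0.4078]
 [ 0.      0.      0.      1.    ]]
bail_grip 0.8 [340. 190.] [0.4254 0.25  ]
bail 0.7 [340. 193.] [0.4265 0.2476]
fresh_green 0.57 [304. 339.] [0.4748 0.031 ]
fresh_blue 0.6 [246. 356.] [ 0.4088 -0.044 ]
spent_blue 0.93 [367. 229.] [0.4759 0.2198]
spent_orange 0.96 [371. 180.] [0.4522 0.2766]
spent_orange 0.64 [306. 339.] [0.4774 0.032 ]
spent_green 0.33 [249. 357.] [ 0.4134 -0.0449]
dock 0.66 [362. 200.] [0.4535 0.2505]
```

View pics/w1b.png

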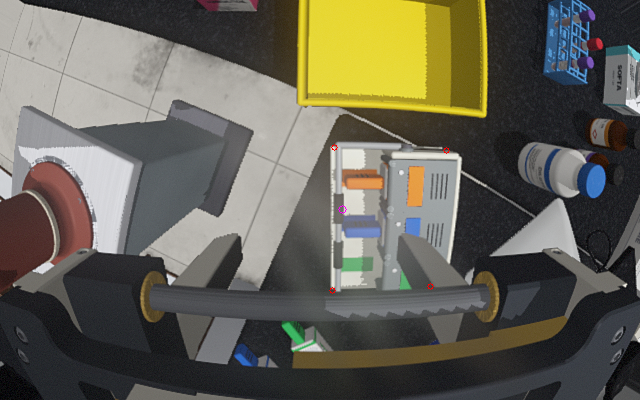

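Run:
```python
import cv2
a=cv2.imread('pics/w1.png')[130:310,310:480];cv2.imwrite('pics/c2.png',cv2.resize(a,None,fx=4,fy=4,interpolation=cv2.INTER_CUBIC)[:600])
```

```text
(no output)
```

View pics/c2.png

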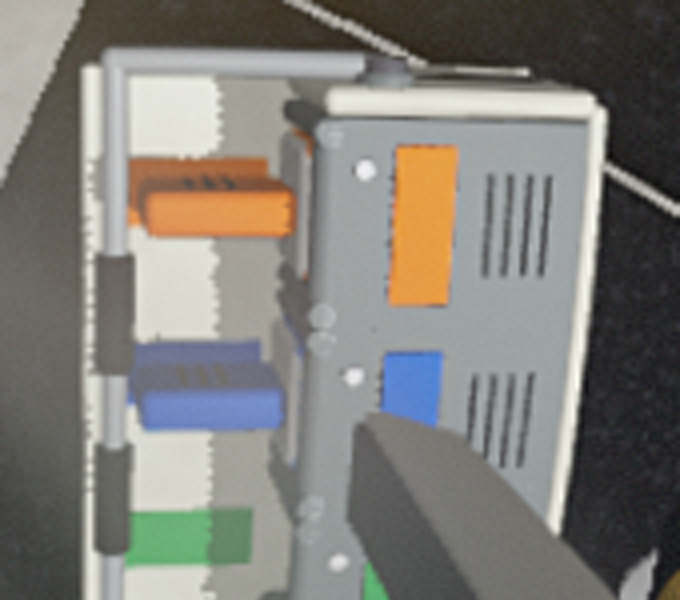

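Run:
```python
from h import *
np.set_printoptions(precision=4,suppress=True)
r=snap('wrist')
c,s=np.cos(np.radians(YAW)),np.sin(np.radians(YAW))
for n,u,v,z in(('FLcorner -62,100',85,65,.006),('plate front edge -62',85,400,.006),('sleeveL -54,30',115,315,.036),('sleeveR -54,-30',112,498,.036),('orange end -45,60',143,189,.042),('blue end -45,0',138,393,.042),('orange in 0,60',290,190,.042),('blue in',280,385,.042),('roof OL 0?',322,130,.056)):
    p=onz(r,(310+u/4-.375,130+v/4-.375),z,True)[:2];d=p-O;print(n,p,'dock',c*d[0]+s*d[1],-s*d[0]+c*d[1])
```

```text
FLcorner -62,100 [0.3939 0.2926] dock -0.06753342439028638 0.10474469630920183
plate front edge -62 [0.4405 0.1943] dock -0.06588699538646282 -0.004075781189580626
sleeveL -54,30 [0.4313 0.2319] dock -0.05872921779032477 0.03401607894725347
sleeveR -54,-30 [0.4565 0.1781] dock -0.05809463013845867 -0.025403057513259362
orange end -45,60 [0.4212 0.2702] dock -0.05197918148225369 0.07302308407974159
blue end -45,0 [0.4469 0.2145] dock -0.051696185494664426 0.011737887657512965
orange in 0,60 [0.4596 0.288 ] dock -0.009612869614271106 0.07333441792044898
blue in [0.4847 0.2345] dock -0.009067465728454186 0.014218441700774201
roof OL 0? [0.4563 0.308 ] dock -0.004354431086667367 0.09285132829874293
```

```bash
sed -i 's/O=np.array(.*);YAW/O=np.array([.4942,.2271]);YAW/' h.py
python3 - <<'E'
from h import *
g=D(-.054,.03);print(g)
plan([(*g,.12,-65.5,.46,8)])
E
```

```text
[0.43262129 0.2320054 ]
[[0.1,0.35,0.07,0.01,0.46],[0.09,0.35,0.07,0.01,0.46],[0.1,0.36,0.07,0.01,0.46],[0.1,0.35,0.07,0.01,0.46],[0.09,0.35,0.06,0.01,0.46],[0.1,0.35,0.07,0.01,0.46],[0.09,0.35,0.07,0.01,0.46],[0.1,0.35,0.07,0.01,0.46]]
end [0.4325 0.232  0.1202] -65.67
```

Emit:
arm_command(
  rows=[
    [[0.1,0.35,0.07,0,0.46],[0.1,0.35,0.07,0,0.46],[0.1,0.36,0.07,0,0.46],[0.1,0.35,0.07,0,0.46],[0.09,0.35,0.06,0,0.46],[0.1,0.35,0.07,0,0.46],[0.09,0.35,0.07,0,0.46],[0.1,0.35,0.07,0,0.46]],
  ],
)

```text
t: 4.05
position: [0.4333, 0.2313, 0.1195]
tcp_rot: [-90.0, 0.0, -65.2]
wrist_force: [-0.1, 0.1, -0.0]
gripper_width: 0.0505
```

Run:
```python
from h import *
np.set_printoptions(precision=4,suppress=True)
s=manip.read_state();print(s['position'],s['tcp_rot'],s['gripper_width'])
r=snap('wrist');im=r['img'];q=proj(r,[*D(-.054,.03),.036],True);print(q,[(d['score'],d['xy']) for d in manip.spot_in('wrist','bail_grip')])
for x,y,z,c in((-.054,.03,.036,(255,0,255)),(-.054,-.03,.036,(255,0,255)),(-.062,.1,.006,(0,0,255)),(-.062,-.1,.006,(0,0,255)),(-.045,.06,.042,(0,255,0)),(-.045,0,.042,(0,255,0)),(-.045,.053,.042,(0,255,0)),(-.045,.067,.042,(0,255,0)),(0,.1,.056,(255,255,0))):
    u=proj(r,[*D(x,y),z],True);cv2.circle(im,(int(round(u[0])),int(round(u[1]))),2,c,1)
cv2.imwrite('pics/w2.png',cv2.resize(im[100:400,150:550],None,fx=2,fy=2,interpolation=cv2.INTER_CUBIC))
```

```text
[0.4333 0.2313 0.1195] [-89.9921   0.0174 -65.2453] 0.05046481544029885
[320.9979 211.2165] [(0.96, [325.7, 192.3])]
```

View pics/w2.png

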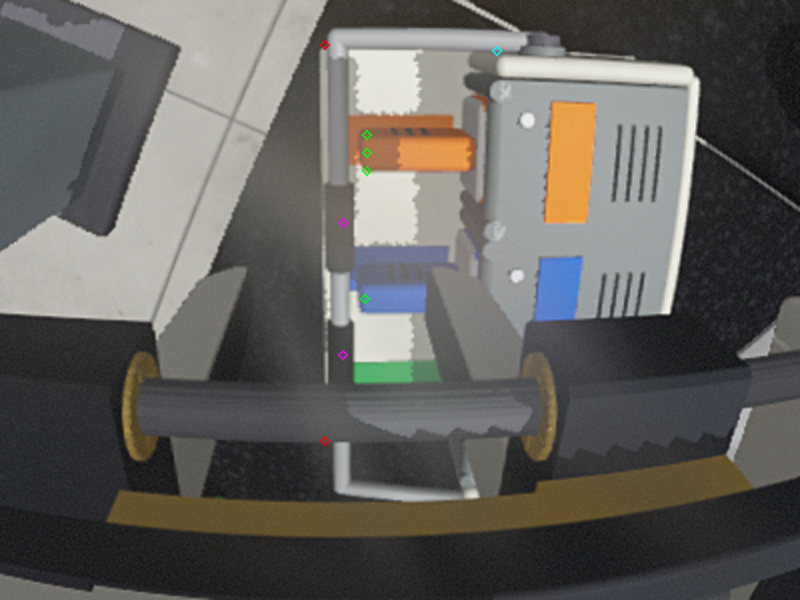

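```bash
sed -i 's/O=np.array(.*);YAW/O=np.array([.4928,.2265]);YAW/' h.py
python3 - <<'E'
from h import *
r=snap('top');np.set_printoptions(precision=3,suppress=True)
c,s=np.cos(np.radians(YAW)),np.sin(np.radians(YAW))
for n,p,z in(('base',(262,155),.03),('eyeL',(197,72),.25),('eyeR',(222,87),.25),('eyeR',(222,87),.35),('stage',(258,112),.12)):
    d=onz(r,p,z)[:2]-O;print(n,z,c*d[0]+s*d[1],-s*d[0]+c*d[1])
g=D(-.054,.03)
plan([(*g,.031,-65.5,.46,5),(*g,.031,-65.5,1,3)])
w=[]
for i in range(1,25):
    f=2.3*i/24-np.arctan2(16,74);w.append((*D(.02-.0757*np.cos(f),.03),.047+.0757*np.sin(f),-65.5,1,1))
plan(w,[*g,.031,-65.5])
E
```

```text
base 0.03 0.14525010716855905 -0.09730922794769398
eyeL 0.25 0.3656478440623716 -0.025745368775522193
eyeR 0.25 0.2982396514943682 -0.07274961484553807
eyeR 0.35 0.24926890260797846 -0.07708651949783897
stage 0.12 0.2456528203692906 -0.1373178698659136
[[-0.01,0.44,-0.01,0.01,0.46],[0.0,0.45,0.0,0.01,0.46],[-0.01,0.44,-0.01,0.01,0.46],[-0.01,0.44,0.0,0.01,0.46],[0.0,0.44,-0.01,0.01,0.46],[0.0,0.0,0.0,-0.01,1.0],[0.0,0.0,0.0,-0.01,1.0],[0.0,0.0,0.0,-0.01,1.0]]
end [0.431 0.231 0.031] -65.43
[[0.0,-0.18,-0.03,0.0,1.0],[0.0,-0.18,-0.01,0.0,1.0],[0.0,-0.18,0.0,0.0,1.0],[0.0,-0.18,0.02,0.0,1.0],[0.0,-0.18,0.04,0.0,1.0],[0.0,-0.17,0.06,0.0,1.0],[0.0,-0.17,0.07,0.0,1.0],[0.0,-0.16,0.09,0.0,1.0]]
[[0.0,-0.14,0.1,0.0,1.0],[0.0,-0.14,0.12,0.0,1.0],[0.0,-0.13,0.13,0.0,1.0],[0.0,-0.12,0.14,0.0,1.0],[0.0,-0.1,0.15,0.0,1.0],[0.0,-0.08,0.16,0.0,1.0],[0.0,-0.07,0.17,0.0,1.0],[0.0,-0.05,0.17,0.0,1.0]]
[[0.0,-0.04,0.18,0.0,1.0],[0.0,-0.02,0.18,0.0,1.0],[0.0,0.0,0.18,0.0,1.0],[0.0,0.01,0.18,0.0,1.0],[0.0,0.04,0.18,0.0,1.0],[0.0,0.05,0.17,0.0,1.0],[0.0,0.06,0.17,0.0,1.0],[0.0,0.08,0.16,0.0,1.0]]
end [0.532 0.278 0.113] -65.5
```

Emit:
arm_command(
  rows=[
    [[0,0.44,-0.01,0,0.46],[0,0.45,0,0,0.46],[0,0.44,0,0,0.46],[0,0.44,0,0,0.46],[0,0.44,-0.01,0,0.46],[0,0,0,0,1],[0,0,0,0,1],[0,0,0,0,1]],
  ],
)

```text
t: 4.87
position: [0.4332, 0.231, 0.033]
tcp_rot: [-89.9, 0.0, -65.3]
wrist_force: [-0.7, -0.2, -0.8]
gripper_width: 0.0348
```

Emit:
arm_command(
  rows=[
    [[0,0,0,0,1],[0,0,0,0,1],[0,0,0,0,1],[0,0,0,0,1],[0,0,0,0,1],[0,0,0,0,1],[0,0,0,0,1],[0,0,0,0,1]],
  ],
)

```text
t: 5.53
position: [0.4336, 0.2308, 0.0325]
tcp_rot: [-89.9, 0.0, -65.3]
wrist_force: [-0.1, 1.0, 5.6]
gripper_width: 0.011
```

Emit:
arm_command(
  rows=[
    [[0,-0.18,-0.03,0,1],[0,-0.18,-0.01,0,1],[0,-0.18,0,0,1],[0,-0.18,0.02,0,1],[0,-0.18,0.04,0,1],[0,-0.17,0.06,0,1],[0,-0.17,0.07,0,1],[0,-0.16,0.09,0,1]],
  ],
)

```text
t: 6.2
position: [0.4401, 0.2339, 0.0881]
tcp_rot: [-90.2, 0.0, -65.3]
wrist_force: [1.0, 0.5, -5.4]
gripper_width: 0.0111
```

Emit:
arm_command(
  rows=[
    [[0,-0.14,0.1,0,1],[0,-0.14,0.12,0,1],[0,-0.13,0.13,0,1],[0,-0.12,0.14,0,1],[0,-0.1,0.15,0,1],[0,-0.08,0.16,0,1],[0,-0.07,0.17,0,1],[0,-0.05,0.17,0,1]],
  ],
)

```text
t: 6.87
position: [0.4726, 0.2491, 0.1224]
tcp_rot: [-91.5, 0.1, -65.3]
wrist_force: [-17.9, -6.8, 30.5]
gripper_width: 0.0107
```

Emit:
arm_command(
  rows=[
    [[0,-0.04,0.18,0,1],[0,-0.02,0.18,0,1],[0,0,0.18,0,1],[0,0.01,0.18,0,1],[0,0.04,0.18,0,1],[0,0.05,0.17,0,1],[0,0.06,0.17,0,1],[0,0.08,0.16,0,1]],
  ],
)

```text
t: 7.53
position: [0.5334, 0.2778, 0.1148]
tcp_rot: [-90.0, 0.1, -65.3]
wrist_force: [-2.4, 2.4, 4.3]
gripper_width: 0.0111
```

Run:
```python
from h import *
p=manip.read_state()['position']
g=D(-.028,.06);print(g)
plan([(p[0],p[1],p[2],-65.3,.46,4),(p[0],p[1],.25,-65.3,.46,4),(*g,.22,24.5,.5,16),(*g,.12,24.5,.5,4),(*g,.12,24.5,.5,4)])
```

```text
[0.44243949 0.26948627]
[[0.0,0.0,0.0,0.0,0.46],[0.0,0.0,0.0,0.0,0.46],[0.0,0.0,0.0,0.0,0.46],[0.0,0.0,0.0,0.0,0.46],[0.0,-0.84,0.0,0.0,0.46],[0.0,-0.85,0.0,0.0,0.46],[0.0,-0.84,0.0,0.0,0.46],[0.0,-0.85,0.0,0.0,0.46]]
[[-0.05,0.05,-0.13,-0.94,0.5],[-0.06,0.04,-0.13,-0.94,0.5],[-0.07,0.05,-0.13,-0.94,0.5],[-0.09,0.05,-0.11,-0.94,0.5],[-0.09,0.04,-0.11,-0.94,0.5],[-0.11,0.05,-0.09,-0.94,0.5],[-0.11,0.05,-0.09,-0.94,0.5],[-0.12,0.05,-0.07,-0.94,0.5]]
[[-0.13,0.04,-0.06,-0.94,0.5],[-0.14,0.05,-0.05,-0.94,0.5],[-0.14,0.05,-0.04,-0.94,0.5],[-0.14,0.04,-0.02,-0.94,0.5],[-0.14,0.05,0.0,-0.94,0.5],[-0.14,0.05,0.0,-0.94,0.5],[-0.14,0.04,0.02,-0.94,0.5],[-0.14,0.05,0.04,-0.94,0.5]]
[[0.0,0.63,0.0,0.02,0.5],[0.0,0.62,0.0,0.02,0.5],[0.0,0.63,0.0,0.02,0.5],[0.0,0.62,0.0,0.02,0.5],[0.0,0.0,0.0,0.0,0.5],[0.0,0.0,0.0,0.0,0.5],[0.0,0.0,0.0,0.0,0.5],[0.0,0.0,0.0,0.0,0.5]]
end [0.4425 0.2696 0.12  ] 24.47
```

Emit:
arm_command(
  rows=[
    [[0,0,0,0,0.46],[0,0,0,0,0.46],[0,0,0,0,0.46],[0,0,0,0,0.46],[0,-0.6,0,0,0.46],[0,-0.85,0,0,0.46],[0,-0.84,0,0,0.46],[0,-0.85,0,0,0.46]],
  ],
)

```text
t: 8.2
position: [0.5335, 0.2759, 0.2407]
tcp_rot: [-90.0, -0.0, -65.4]
wrist_force: [1.2, 1.0, -0.9]
gripper_width: 0.0497
```

Emit:
arm_command(
  rows=[
    [[-0.05,0,-0.13,-0.94,0.5],[-0.06,0,-0.13,-0.94,0.5],[-0.07,0,-0.13,-0.94,0.5],[-0.09,0,-0.11,-0.94,0.5],[-0.09,0,-0.11,-0.94,0.5],[-0.11,0.05,-0.09,-0.94,0.5],[-0.11,0.05,-0.09,-0.94,0.5],[-0.12,0.05,-0.07,-0.94,0.5]],
  ],
)

```text
t: 8.87
position: [0.4882, 0.2718, 0.2334]
tcp_rot: [-90.0, -0.0, -20.0]
wrist_force: [1.3, -1.7, 0.3]
gripper_width: 0.0466
```

Emit:
arm_command(
  rows=[
    [[-0.13,0.05,-0.06,-0.94,0.5],[-0.14,0.05,-0.05,-0.94,0.5],[-0.14,0.05,-0.04,-0.94,0.5],[-0.14,0.05,-0.02,-0.94,0.5],[-0.14,0.05,0,-0.94,0.5],[-0.14,0.05,0,-0.94,0.5],[-0.14,0.05,0.02,-0.94,0.5],[-0.14,0.05,0.04,-0.94,0.5]],
  ],
)

```text
t: 9.53
position: [0.4427, 0.2677, 0.2174]
tcp_rot: [-90.0, -0.0, 25.1]
wrist_force: [-0.3, -0.7, -0.6]
gripper_width: 0.0467
```

Run:
```python
from h import *
np.set_printoptions(precision=4,suppress=True)
s=manip.read_state();print(s['position'],s['tcp_rot'],s['gripper_width'],s['q'])
r=snap('wrist','w3');im=r['img']
for n in ('spent_orange','spent_blue','spent_green'):
  for d in manip.spot_in('wrist',n)[:1]:print(n,d['score'],d['xy'],onz(r,d['xy'],.042,True)[:2])
for x,y,z,c in((-.054,.03,.036,(255,0,255)),(-.062,.1,.006,(0,0,255)),(-.062,-.1,.006,(0,0,255)),(-.045,.053,.042,(0,255,0)),(-.045,.067,.042,(0,255,0)),(-.045,.007,.042,(0,255,0)),(-.045,-.007,.042,(0,255,0)),(0,.067,.042,(0,255,0)),(0,.007,.042,(0,255,0))):
    u=proj(r,[*D(x,y),z],True);cv2.circle(im,(int(round(u[0])),int(round(u[1]))),2,c,1)
cv2.imwrite('pics/w3b.png',im)
```

```text
[0.4427 0.2677 0.2174] [-90.043   -0.0128  25.1246] 0.04672100063299411 [-26.9221  24.7324  -9.6149 104.3845   5.1945  51.3001  76.2024]
spent_orange 0.6 [319.7, 201.6] [0.456  0.2745]
spent_blue 0.62 [266.4, 201.5] [0.4811 0.2209]
```

View pics/w3b.png

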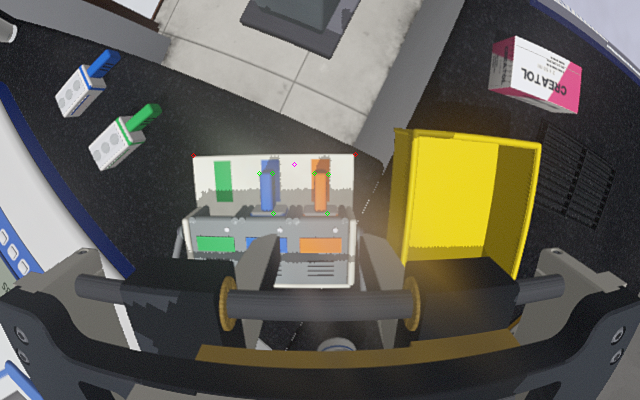

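Run:
```python
from h import *
g=D(-.028,.06);b=D(-.108,.06);print(g,b)
B=np.array([.404,.424])
plan([(*g,.08,24.5,.5,6),(*g,.027,24.5,.5,10),(*g,.027,24.5,1,8),(*D(-.078,.06),.027,24.5,1,8),(*b,.027,24.5,1,6),(*b,.03,24.5,1,2)])
```

```text
[0.44243949 0.26948627] [0.36964259 0.23631081]
[[0.0,0.57,0.01,0.01,0.5],[0.0,0.58,0.0,0.01,0.5],[0.0,0.57,0.01,0.01,0.5],[0.0,0.57,0.01,0.01,0.5],[0.0,0.58,0.0,0.01,0.5],[0.0,0.57,0.01,0.01,0.5],[0.0,0.13,0.0,0.0,0.5],[0.0,0.13,0.0,0.0,0.5]]
[[0.0,0.14,0.0,0.0,0.5],[0.0,0.13,0.0,0.0,0.5],[0.0,0.13,0.0,0.0,0.5],[0.0,0.13,0.0,0.0,0.5],[0.0,0.14,0.0,0.0,0.5],[0.0,0.13,0.0,0.0,0.5],[0.0,0.13,0.0,0.0,0.5],[0.0,0.13,0.0,0.0,0.5]]
[[0.0,0.0,0.0,0.0,1.0],[0.0,0.0,0.0,0.0,1.0],[0.0,0.0,0.0,0.0,1.0],[0.0,0.0,0.0,0.0,1.0],[0.0,0.0,0.0,0.0,1.0],[0.0,0.0,0.0,0.0,1.0],[0.0,0.0,0.0,0.0,1.0],[0.0,0.0,0.0,0.0,1.0]]
[[-0.16,0.0,0.0,0.0,1.0],[-0.15,0.0,0.0,0.0,1.0],[-0.16,0.0,0.0,0.0,1.0],[-0.16,0.0,0.0,0.0,1.0],[-0.15,0.0,0.0,0.0,1.0],[-0.16,0.0,0.0,0.0,1.0],[-0.16,0.0,0.0,0.0,1.0],[-0.15,0.0,0.0,0.0,1.0]]
[[-0.13,0.0,0.0,0.0,1.0],[-0.12,0.0,0.0,0.0,1.0],[-0.13,0.0,0.0,0.0,1.0],[-0.12,0.0,0.0,0.0,1.0],[-0.13,0.0,-0.01,0.0,1.0],[-0.12,0.0,0.0,0.0,1.0],[0.0,-0.04,0.0,-0.01,1.0],[0.0,-0.03,0.0,-0.01,1.0]]
end [0.3698 0.2362 0.03  ] 24.49
```

Emit:
arm_command(
  rows=[
    [[0,0.57,0.01,0.02,0.5],[0,0.58,0.01,0.02,0.5],[0,0.57,0.01,0.02,0.5],[0,0.57,0.01,0.02,0.5],[0,0.58,0,0.01,0.5],[0,0.57,0.01,0.01,0.5],[0,0.13,0,0,0.5],[0,0.13,0,0,0.5]],
  ],
)

```text
t: 10.4
position: [0.4421, 0.2701, 0.0687]
tcp_rot: [-90.0, 0.1, 24.2]
wrist_force: [0.0, -0.2, 0.9]
gripper_width: 0.0463
```

Emit:
arm_command(
  rows=[
    [[0,0.2,0,0,0.5],[0,0.2,0,0,0.5],[0,0.2,0,0,0.5],[0,0.2,0,0,0.5],[0,0.26,0,0,0.5],[0,0,0,0,1],[0,0,0,0,1],[0,0,0,0,1]],
  ],
)

```text
t: 11.07
position: [0.442, 0.2704, 0.0271]
tcp_rot: [-90.0, -0.0, 24.3]
wrist_force: [-0.2, -0.3, 0.1]
gripper_width: 0.0309
```

Emit:
arm_command(
  rows=[
    [[0,0,0,0,1],[0,0,0,0,1],[0,0,0,0,1],[-0.1,0,0,0,1],[-0.15,0,0,0,1],[-0.15,0,0,0,1],[-0.15,0,0,0,1],[-0.15,0,0,0,1]],
  ],
)

```text
t: 11.73
position: [0.4163, 0.2589, 0.0274]
tcp_rot: [-90.0, -0.1, 24.3]
wrist_force: [2.1, 0.8, 1.0]
gripper_width: 0.0137
```

Run:
```python
from h import *
b=D(-.108,.06);t=D(-.04,.242);print(b,t,D(0.0009,.2166))
plan([(*b,.028,24.5,1,8),(*b,.16,24.5,1,6),(*t,.16,24.5,1,10),(*t,.05,24.5,1,6),(*t,.05,24.5,.65,2)])
```

```text
[0.36964259 0.23631081] [0.35604578 0.4301229 ] [0.40379641 0.42397084]
[[-0.16,0.0,0.0,0.0,1.0],[-0.16,0.0,-0.01,0.0,1.0],[-0.17,-0.01,0.0,0.0,1.0],[-0.16,0.0,-0.01,0.0,1.0],[-0.16,0.0,0.0,0.0,1.0],[-0.16,0.0,-0.01,0.0,1.0],[-0.16,0.0,0.0,0.0,1.0],[-0.16,-0.01,-0.01,0.0,1.0]]
[[0.0,-0.55,0.0,-0.01,1.0],[0.0,-0.55,0.0,-0.01,1.0],[0.0,-0.55,0.0,-0.01,1.0],[0.0,-0.55,0.0,-0.01,1.0],[0.0,-0.55,0.0,-0.01,1.0],[0.0,-0.55,0.01,-0.01,1.0],[0.17,0.0,0.45,0.0,1.0],[0.17,0.0,0.46,0.0,1.0]]
[[0.17,0.0,0.45,0.0,1.0],[0.17,0.0,0.46,0.0,1.0],[0.17,0.0,0.45,0.0,1.0],[0.18,0.0,0.45,0.0,1.0],[0.17,0.0,0.46,0.0,1.0],[0.17,0.0,0.45,0.0,1.0],[0.17,0.0,0.46,0.0,1.0],[0.17,0.0,0.45,0.0,1.0]]
[[0.0,0.46,0.0,0.0,1.0],[0.0,0.46,0.0,0.0,1.0],[0.0,0.46,0.0,0.0,1.0],[0.0,0.46,0.0,0.0,1.0],[0.0,0.46,0.0,0.0,1.0],[0.0,0.45,0.0,0.0,1.0],[0.0,0.0,0.0,0.01,0.65],[0.0,0.0,0.0,0.01,0.65]]
end [0.3561 0.4301 0.0502] 24.56
```

Emit:
arm_command(
  rows=[
    [[-0.16,0,0,0,1],[-0.16,0,0,0,1],[-0.16,0,0,0,1],[-0.16,0,0,0,1],[-0.16,0,0,0,1],[-0.16,0,0,0,1],[-0.16,0,0,0,1],[-0.16,0,0,0,1]],
  ],
)

```text
t: 12.4
position: [0.3697, 0.2378, 0.0272]
tcp_rot: [-90.0, -0.1, 24.3]
wrist_force: [1.9, 0.4, 2.7]
gripper_width: 0.0136
```

Emit:
arm_command(
  rows=[
    [[0,-0.55,0,0,1],[0,-0.55,0,0,1],[0,-0.55,0,0,1],[0,-0.55,0,0,1],[0,-0.55,0,0,1],[0,-0.55,0,0,1],[0.17,0,0.45,0,1],[0.17,0,0.45,0,1]],
  ],
)

```text
t: 13.07
position: [0.3654, 0.2738, 0.1591]
tcp_rot: [-90.1, 0.3, 24.1]
wrist_force: [-0.4, 0.4, -0.7]
gripper_width: 0.014
```

Emit:
arm_command(
  rows=[
    [[0.17,0,0.45,0,1],[0.17,0,0.45,0,1],[0.17,0,0.45,0,1],[0.17,0,0.45,0,1],[0.17,0,0.45,0,1],[0.17,0,0.45,0,1],[0.17,0,0.45,0,1],[0.17,0,0.45,0,1]],
  ],
)

```text
t: 13.73
position: [0.355, 0.4279, 0.157]
tcp_rot: [-90.2, 0.4, 24.3]
wrist_force: [-0.7, -0.1, -0.9]
gripper_width: 0.0139
```

Run:
```python
from h import *
np.set_printoptions(precision=4,suppress=True)
s=manip.read_state();print(s['t'],s['position'],s['tcp_rot'],s['gripper_width'])
r=snap('wrist');im=r['img']
for n in ('waste_bin',):
  for d in manip.spot_in('wrist',n)[:1]:print(n,d['score'],d['xy'],onz(r,d['xy'],.085,True)[:2])
B=[(0.0009+x,.2166+y) for x,y in((.095,.075),(.095,-.075),(-.095,-.075),(-.095,.075))]
for x,y in B:
    u=proj(r,[*D(x,y),.085],True);cv2.circle(im,(int(round(u[0])),int(round(u[1]))),3,(0,0,255),2)
for y in(0,.06):
    u=proj(r,[*D(-.045,y),.042],True);cv2.circle(im,(int(round(u[0])),int(round(u[1]))),2,(255,0,255),1)
cv2.imwrite('pics/w4.png',im)
```

```text
13.7333 [0.355  0.4279 0.157 ] [-90.2382   0.4417  24.3283] 0.013891581980696665
waste_bin 0.7 [292.9, 196.5] [0.3467 0.4021]
```

View pics/w4.png

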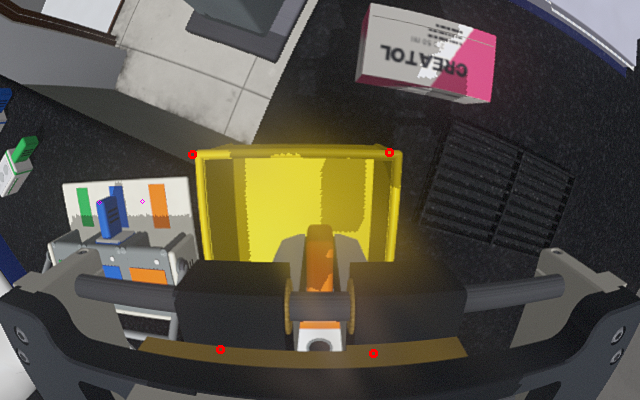

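Run:
```python
from h import *
t=[.355,.429];g=D(-.028,0);print(g)
plan([(*t,.16,24.5,.65,6),(*g,.16,24.5,.5,10),(*g,.08,24.5,.5,4),(*g,.027,24.5,.5,6),(*g,.027,24.5,1,6)],[*t,.05,24.5])
```

```text
[0.46732108 0.21488859]
[[0.0,-0.46,0.0,0.0,0.65],[0.0,-0.46,0.0,0.0,0.65],[0.0,-0.46,0.0,0.0,0.65],[0.0,-0.45,0.0,0.0,0.65],[0.0,-0.46,0.0,0.0,0.65],[0.0,-0.46,0.0,0.0,0.65],[0.03,0.0,-0.6,0.0,0.5],[0.04,0.0,-0.61,0.0,0.5]]
[[0.03,0.0,-0.6,0.0,0.5],[0.03,0.0,-0.6,0.0,0.5],[0.04,0.0,-0.61,0.0,0.5],[0.03,0.0,-0.6,0.0,0.5],[0.03,0.0,-0.6,0.0,0.5],[0.04,0.0,-0.61,0.0,0.5],[0.03,0.0,-0.6,0.0,0.5],[0.04,0.0,-0.61,0.0,0.5]]
[[0.0,0.5,0.0,0.0,0.5],[0.0,0.5,0.0,0.0,0.5],[0.0,0.5,0.0,0.0,0.5],[0.0,0.5,0.0,0.0,0.5],[0.0,0.22,0.0,0.0,0.5],[0.0,0.22,0.0,0.0,0.5],[0.0,0.22,0.0,0.0,0.5],[0.0,0.22,0.0,0.0,0.5]]
[[0.0,0.22,0.0,0.0,0.5],[0.0,0.23,0.0,0.0,0.5],[0.0,0.0,0.0,0.0,1.0],[0.0,0.0,0.0,0.0,1.0],[0.0,0.0,0.0,0.0,1.0],[0.0,0.0,0.0,0.0,1.0],[0.0,0.0,0.0,0.0,1.0],[0.0,-0.01,0.0,0.0,1.0]]
end [0.4676 0.2148 0.0272] 24.5
```

Emit:
arm_command(
  rows=[
    [[0,0.45,0,0,1],[0,0.45,0,0,1],[0,0.45,0,0,1],[0,0.45,0,0,1],[0,0.45,0,0,1],[0,0.45,0,0,1],[0,0,0,0,0.68],[0,0,0,0,0.68]],
  ],
)

```text
t: 14.5
position: [0.3565, 0.4271, 0.0499]
tcp_rot: [-90.2, 0.3, 24.3]
wrist_force: [-0.4, 0.4, -0.2]
gripper_width: 0.0227
```

Emit:
arm_command(
  rows=[
    [[0,0,0,0,0.68],[0,0,0,0,0.68],[0,-0.3,0,0,0.68],[0,-0.5,0,0,0.68],[0,-0.5,0,0,0.68],[0,-0.5,0,0,0.68],[0,-0.5,0,0,0.68],[0,-0.45,0,0,0.68]],
  ],
)

```text
t: 15.17
position: [0.3578, 0.4299, 0.1636]
tcp_rot: [-89.9, -0.1, 24.3]
wrist_force: [0.4, 0.2, -1.1]
gripper_width: 0.0297
```

Emit:
arm_command(
  rows=[
    [[0.03,0,-0.6,0,0.5],[0.03,0,-0.6,0,0.5],[0.03,0,-0.6,0,0.5],[0.03,0,-0.6,0,0.5],[0.03,0,-0.6,0,0.5],[0.03,0,-0.6,0,0.5],[0.03,0,-0.6,0,0.5],[0.03,0,-0.6,0,0.5]],
  ],
)

```text
t: 15.83
position: [0.446, 0.2576, 0.1624]
tcp_rot: [-90.0, -0.1, 24.3]
wrist_force: [-0.2, 0.1, 0.1]
gripper_width: 0.0464
```

Emit:
arm_command(
  rows=[
    [[0.03,0,-0.6,0,0.5],[0.03,0,-0.6,0,0.5],[0,0.5,0,0,0.5],[0,0.5,0,0,0.5],[0,0,0,0,0.5],[0,0,0,0,0.5],[0,0,0,0,0.5],[0,0,0,0,0.5]],
  ],
)

```text
t: 16.5
position: [0.4679, 0.2168, 0.1225]
tcp_rot: [-90.0, -0.2, 24.4]
wrist_force: [-0.2, 0.5, -0.9]
gripper_width: 0.0465
```

Run:
```python
from h import *
s=manip.read_state();print(s['position'],s['tcp_rot'],D(-.028,0))
plan([(*D(-.028,0),.08,24.5,.5,4),(*D(-.028,0),.027,24.5,.5,4)])
```

```text
[0.46794359 0.21681778 0.12248467] [-89.98695158  -0.15584416  24.35437692] [0.46732108 0.21488859]
[[-0.01,0.27,-0.01,-0.01,0.5],[-0.01,0.26,-0.01,-0.01,0.5],[-0.01,0.27,-0.01,-0.01,0.5],[0.0,0.26,-0.01,-0.01,0.5],[0.0,0.33,0.0,0.0,0.5],[0.0,0.33,0.0,0.0,0.5],[0.0,0.34,0.0,0.0,0.5],[0.0,0.33,0.0,0.0,0.5]]
end [0.4675 0.2149 0.0269] 24.59
```

Emit:
arm_command(
  rows=[
    [[-0.01,0.27,-0.01,0,0.5],[-0.01,0.26,-0.01,0,0.5],[-0.01,0.27,-0.01,0,0.5],[0,0.26,-0.01,0,0.5],[0,0.33,0,0,0.5],[0,0.33,0,0,0.5],[0,0.34,0,0,0.5],[0,0.33,0,0,0.5]],
  ],
)

```text
t: 17.17
position: [0.4675, 0.2146, 0.0254]
tcp_rot: [-90.0, -0.1, 24.3]
wrist_force: [-0.7, 0.4, -0.2]
gripper_width: 0.046
```

Emit:
arm_command(
  rows=[
    [[0,0,0,0,1],[0,0,0,0,1],[0,0,0,0,1],[0,0,0,0,1],[0,0,0,0,1],[0,0,0,0,1],[0,0,0,0,1],[-0.1,0,0,0,1]],
  ],
)

```text
t: 17.83
position: [0.4649, 0.2132, 0.0261]
tcp_rot: [-90.0, -0.2, 24.3]
wrist_force: [1.5, -0.6, 1.8]
gripper_width: 0.0138
```

Emit:
arm_command(
  rows=[
    [[-0.25,0,0,0,1],[-0.25,0,0,0,1],[-0.25,0,0,0,1],[-0.25,0,0,0,1],[-0.25,0,0,0,1],[-0.25,0,0,0,1],[-0.25,0,0,0,1],[-0.15,0,0,0,1]],
  ],
)

```text
t: 18.5
position: [0.3946, 0.1816, 0.026]
tcp_rot: [-90.0, -0.2, 24.3]
wrist_force: [1.8, 1.3, 2.1]
gripper_width: 0.0138
```

Emit:
arm_command(
  rows=[
    [[0,-0.55,0,0,1],[0,-0.55,0,0,1],[0,-0.55,0,0,1],[0,-0.55,0,0,1],[0,-0.55,0,0,1],[0,-0.6,0,0,1],[0.17,0,0.47,0,1],[0.17,0,0.47,0,1]],
  ],
)

```text
t: 19.17
position: [0.3911, 0.22, 0.1605]
tcp_rot: [-90.0, -0.1, 24.1]
wrist_force: [1.0, 0.3, -0.7]
gripper_width: 0.0139
```

Emit:
arm_command(
  rows=[
    [[0.17,0,0.47,0,1],[0.17,0,0.47,0,1],[0.17,0,0.47,0,1],[0.17,0,0.47,0,1],[0.17,0,0.47,0,1],[0.17,0,0.47,0,1],[0.17,0,0.47,0,1],[0.17,0,0.47,0,1]],
  ],
)

```text
t: 19.83
position: [0.3775, 0.3803, 0.1586]
tcp_rot: [-90.1, 0.2, 24.3]
wrist_force: [1.1, -0.0, -1.2]
gripper_width: 0.0138
```

Run:
```python
from h import *
np.set_printoptions(precision=4,suppress=True)
s=manip.read_state();print(s['t'],s['position'],s['tcp_rot'],s['gripper_width'],D(-.04,.19))
for c in('wrist','top'):
  r=snap(c);
  if c=='wrist':cv2.imwrite('pics/w5.png',r['img'])
  for n in ('waste_bin','spent_orange','spent_blue','fresh_blue','fresh_green'):
    for d in manip.spot_in(c,n)[:1]:print(c,n,d['score'],d['xy'],onz(r,d['xy'],.085 if n[0]=='w' else .036,c=='wrist')[:2])
```

```text
19.8333 [0.3775 0.3803 0.1586] [-90.0821   0.1728  24.3122] 0.013785939987633814 [0.3776 0.3828]
wrist waste_bin 0.82 [362.7, 188.3] [0.3422 0.4003]
wrist spent_orange 0.88 [370.6, 229.2] [0.3821 0.4363]
wrist spent_blue 0.78 [317.8, 282.6] [0.456  0.4141]
wrist fresh_blue 0.91 [7.7, 106.9] [ 0.4301 -0.0579]
wrist fresh_green 0.73 [34.9, 163.3] [0.4801 0.0313]
top waste_bin 0.73 [191.2, 216.2] [0.4612 0.3897]
top spent_orange 0.39 [192.9, 148.0] [0.6816 0.4145]
top fresh_blue 0.85 [352.1, 222.6] [ 0.4584 -0.0854]
top fresh_green 0.73 [457.1, 191.7] [ 0.5606 -0.4064]
```

View pics/w5.png

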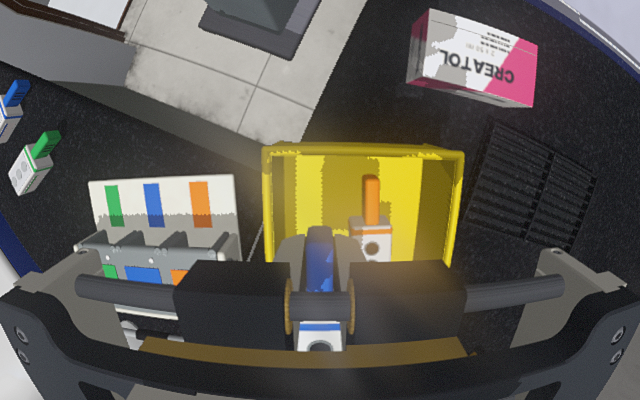

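Emit:
arm_command(
  rows=[
    [[0,0.45,0.04,0,1],[0,0.45,0.04,0,1],[0,0.45,0.04,0,1],[0,0.45,0,0,1],[0,0.45,0,0,1],[0,0.35,0,0,1],[0,0,0,0,0.68],[0,0,0,0,0.68]],
  ],
)

```text
t: 21.1
position: [0.3766, 0.3846, 0.0553]
tcp_rot: [-90.0, 0.0, 24.3]
wrist_force: [0.1, -0.5, 0.2]
gripper_width: 0.0231
```

Emit:
arm_command(
  rows=[
    [[0,0,0,0,0.68],[0,0,0,0,0.68],[0,-0.3,0,0,0.68],[0,-0.6,0,0,0.68],[0,-0.7,0,0,0.68],[0,-0.8,0,0,0.68],[0,-0.8,0,0,0.68],[0,-0.8,0,0,0.68]],
  ],
)

```text
t: 21.77
position: [0.3766, 0.3848, 0.2183]
tcp_rot: [-90.0, -0.1, 24.3]
wrist_force: [0.2, 0.4, 0.3]
gripper_width: 0.0298
```

Run:
```python
from h import *
np.set_printoptions(precision=4,suppress=True)
s=manip.read_state();print(s['t'],s['position'],s['tcp_rot'],s['gripper_width'])
# green handle grasp estimate
a=np.radians(-34.3);og=np.array([.507,-.0035]);g=og-.062*np.array([np.cos(a),np.sin(a)]);print(g)
plan([(g[0],g[1],.2,-34.3,.4,24)])
```

```text
21.7667 [0.3766 0.3848 0.2183] [-89.9574  -0.1064  24.3083] 0.02975183949280687
[0.4558 0.0314]
[[-0.08,0.02,-0.37,0.41,0.4],[-0.06,0.02,-0.37,0.41,0.4],[-0.04,0.02,-0.38,0.41,0.4],[-0.03,0.02,-0.37,0.41,0.4],[-0.01,0.02,-0.38,0.41,0.4],[0.0,0.01,-0.38,0.41,0.4],[0.02,0.02,-0.37,0.41,0.4],[0.04,0.02,-0.38,0.41,0.4]]
[[0.05,0.02,-0.37,0.41,0.4],[0.07,0.02,-0.37,0.41,0.4],[0.08,0.02,-0.37,0.41,0.4],[0.1,0.02,-0.36,0.41,0.4],[0.12,0.02,-0.36,0.41,0.4],[0.13,0.02,-0.36,0.41,0.4],[0.15,0.02,-0.34,0.41,0.4],[0.16,0.01,-0.35,0.41,0.4]]
[[0.17,0.02,-0.33,0.41,0.4],[0.19,0.02,-0.33,0.41,0.4],[0.21,0.02,-0.31,0.41,0.4],[0.21,0.02,-0.31,0.41,0.4],[0.23,0.02,-0.3,0.41,0.4],[0.24,0.02,-0.29,0.41,0.4],[0.26,0.02,-0.28,0.41,0.4],[0.27,0.02,-0.27,0.41,0.4]]
end [0.4558 0.0312 0.1999] -34.73
```

Emit:
arm_command(
  rows=[
    [[-0.08,0.02,-0.37,0.41,0.4],[-0.06,0.02,-0.37,0.41,0.4],[-0.04,0.02,-0.38,0.41,0.4],[-0.03,0.02,-0.37,0.41,0.4],[-0.01,0.02,-0.38,0.41,0.4],[0,0.01,-0.38,0.41,0.4],[0.02,0.02,-0.37,0.41,0.4],[0.04,0.02,-0.38,0.41,0.4]],
  ],
)

```text
t: 22.43
position: [0.4032, 0.2653, 0.209]
tcp_rot: [-90.0, 0.0, 4.4]
wrist_force: [0.9, 0.8, -0.4]
gripper_width: 0.0558
```

Emit:
arm_command(
  rows=[
    [[0.05,0.02,-0.37,0.41,0.4],[0.07,0.02,-0.37,0.41,0.4],[0.08,0.02,-0.37,0.41,0.4],[0.1,0.02,-0.36,0.41,0.4],[0.12,0.02,-0.36,0.41,0.4],[0.13,0.02,-0.36,0.41,0.4],[0.15,0.02,-0.34,0.41,0.4],[0.16,0.01,-0.35,0.41,0.4]],
  ],
)

```text
t: 23.1
position: [0.4297, 0.1476, 0.2034]
tcp_rot: [-90.0, -0.0, -15.3]
wrist_force: [-0.2, -0.2, -0.1]
gripper_width: 0.056
```

Emit:
arm_command(
  rows=[
    [[0.17,0.02,-0.33,0.41,0.4],[0.19,0.02,-0.33,0.41,0.4],[0.21,0.02,-0.31,0.41,0.4],[0.21,0.02,-0.31,0.41,0.4],[0.23,0.02,-0.3,0.41,0.4],[0.24,0.02,-0.29,0.41,0.4],[0.26,0.02,-0.28,0.41,0.4],[0.27,0.02,-0.27,0.41,0.4]],
  ],
)

```text
t: 23.77
position: [0.4562, 0.0297, 0.197]
tcp_rot: [-90.0, -0.0, -35.0]
wrist_force: [0.6, 0.5, 0.6]
gripper_width: 0.0557
```

Run:
```python
from h import *
np.set_printoptions(precision=4,suppress=True)
s=manip.read_state();print(s['t'],s['position'],s['tcp_rot'],s['gripper_width'])
r=snap('wrist','w6');im=r['img'].copy();print(ray(r,(319,201),True))
for n in ('fresh_blue','fresh_green'):
    for d in manip.spot_in('wrist',n)[:1]:print(n,d['score'],d['xy'],onz(r,d['xy'],.036,True)[:2])
a=np.radians(-34.3);e=np.array([np.cos(a),np.sin(a)])
for o in((.507,-.0035),(.4635,-.0968)):
  for x in (.035,-.035,-.08):
    u=proj(r,[*(np.array(o)+x*e),.036],True);cv2.circle(im,(int(round(u[0])),int(round(u[1]))),2,(0,0,255),1)
cv2.imwrite('pics/w6b.png',cv2.resize(im[60:360,120:520],None,fx=2,fy=2,interpolation=cv2.INTER_CUBIC))
```

```text
23.7667 [0.4562 0.0297 0.197 ] [-89.9998  -0.0041 -34.9768] 0.05573404707041414
(array([0.3938, 0.0717, 0.3499]), array([ 0.2161, -0.153 , -0.9643]))
fresh_blue 0.8 [229.0, 221.9] [ 0.4268 -0.0733]
fresh_green 0.81 [324.5, 229.3] [0.4936 0.0086]
```

View pics/w6b.png

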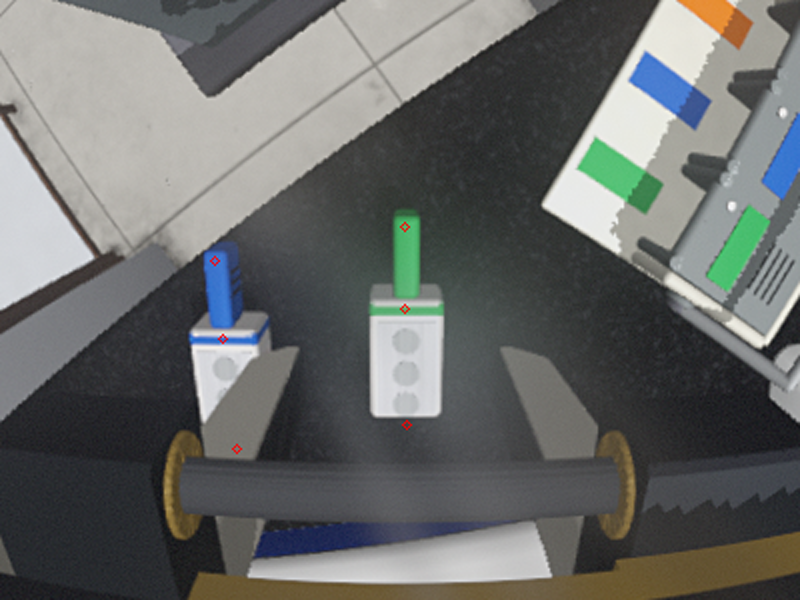

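Run:
```python
from h import *
plan([(.4514,.0347,.07,-34.5,.5,8),(.4514,.0347,.021,-34.5,.5,5),(.4514,.0347,.021,-34.5,1,3)])
```

```text
[[-0.02,0.4,0.0,-0.01,0.5],[-0.02,0.39,0.01,-0.01,0.5],[-0.02,0.4,0.0,-0.01,0.5],[-0.02,0.4,0.01,-0.01,0.5],[-0.02,0.39,0.0,-0.01,0.5],[-0.02,0.4,0.0,-0.01,0.5],[-0.02,0.4,0.01,-0.01,0.5],[-0.02,0.39,0.0,-0.01,0.5]]
[[0.0,0.25,0.0,0.0,0.5],[0.0,0.24,0.0,0.0,0.5],[0.0,0.25,0.0,0.0,0.5],[0.0,0.24,0.0,0.0,0.5],[0.0,0.25,0.0,0.0,0.5],[0.0,0.0,0.0,0.0,1.0],[0.0,0.0,0.0,0.0,1.0],[0.0,0.0,0.0,0.0,1.0]]
end [0.4514 0.0345 0.0209] -34.43
```

Emit:
arm_command(
  rows=[
    [[-0.02,0.4,0,-0.01,0.5],[-0.02,0.39,0.01,-0.01,0.5],[-0.02,0.4,0,-0.01,0.5],[-0.02,0.4,0.01,-0.01,0.5],[-0.02,0.39,0,-0.01,0.5],[-0.02,0.4,0,-0.01,0.5],[-0.02,0.4,0.01,-0.01,0.5],[-0.02,0.39,0,-0.01,0.5]],
  ],
)

```text
t: 24.58
position: [0.4513, 0.0374, 0.0695]
tcp_rot: [-89.9, 0.0, -34.1]
wrist_force: [0.1, -0.9, 1.1]
gripper_width: 0.0467
```

Emit:
arm_command(
  rows=[
    [[0,0.25,0,0,0.5],[0,0.24,0,0,0.5],[0,0.25,0,0,0.5],[0,0.24,0,0,0.5],[0,0.25,0,0,0.5],[0,0,0,0,1],[0,0,0,0,1],[0,0,0,0,1]],
  ],
)

```text
t: 25.25
position: [0.4515, 0.0362, 0.0213]
tcp_rot: [-90.0, -0.0, -34.2]
wrist_force: [0.4, 0.0, 0.8]
gripper_width: 0.0312
```

Emit:
arm_command(
  rows=[
    [[0,0,0,0,1],[0,0,0,0,1],[0,0,0,0,1],[0,0,0,0,1],[0,0,0,0,1],[0,-0.2,0,0,1],[0,-0.5,0,0,1],[0,-0.5,0,0,1]],
  ],
)

```text
t: 25.92
position: [0.4501, 0.0356, 0.0693]
tcp_rot: [-90.1, 0.1, -34.3]
wrist_force: [0.1, 0.8, -1.0]
gripper_width: 0.0138
```

Run:
```python
from h import *
np.set_printoptions(precision=4,suppress=True)
s=manip.read_state();print(s['t'],s['position'],s['tcp_rot'],s['gripper_width'],s['wrist_force'],s['torque'])
# pre-insert: grip at cassette -0.060; nose 12mm before mouth -> origin at -.047 -> grip at -.107
t=D(-.107,-.06);print(t)
plan([(*t,.09,24.5,1,16),(*t,.040,24.5,1,8)])
```

```text
25.9167 [0.4501 0.0356 0.0693] [-90.1224   0.1357 -34.2665] 0.013815982752923759 [ 0.1114  0.7502 -1.0465] [0.0206 0.0219 0.0608]
[0.4203 0.1275]
[[-0.12,-0.03,0.09,-0.61,1.0],[-0.11,-0.03,0.1,-0.61,1.0],[-0.11,-0.04,0.11,-0.61,1.0],[-0.1,-0.03,0.11,-0.61,1.0],[-0.09,-0.03,0.12,-0.61,1.0],[-0.08,-0.03,0.13,-0.61,1.0],[-0.08,-0.04,0.13,-0.61,1.0],[-0.07,-0.03,0.13,-0.61,1.0]]
[[-0.06,-0.03,0.14,-0.61,1.0],[-0.05,-0.03,0.14,-0.61,1.0],[-0.04,-0.04,0.15,-0.61,1.0],[-0.03,-0.03,0.15,-0.61,1.0],[-0.02,-0.03,0.15,-0.61,1.0],[-0.01,-0.03,0.15,-0.61,1.0],[-0.01,-0.04,0.15,-0.61,1.0],[0.01,-0.03,0.15,-0.61,1.0]]
[[0.0,0.16,0.0,0.0,1.0],[0.0,0.15,0.0,0.0,1.0],[0.0,0.16,0.0,0.0,1.0],[0.0,0.16,0.0,0.0,1.0],[0.0,0.15,0.0,0.0,1.0],[0.0,0.16,0.0,0.0,1.0],[0.0,0.16,0.0,0.0,1.0],[0.0,0.15,0.0,0.0,1.0]]
end [0.4203 0.1275 0.0401] 24.29
```

Emit:
arm_command(
  rows=[
    [[-0.12,-0.03,0.09,-0.61,1],[-0.11,-0.03,0.1,-0.61,1],[-0.11,-0.04,0.11,-0.61,1],[-0.1,-0.03,0.11,-0.61,1],[-0.09,-0.03,0.12,-0.61,1],[-0.08,-0.03,0.13,-0.61,1],[-0.08,-0.04,0.13,-0.61,1],[-0.07,-0.03,0.13,-0.61,1]],
  ],
)

```text
t: 26.58
position: [0.4357, 0.0817, 0.0798]
tcp_rot: [-90.0, 0.0, -4.8]
wrist_force: [-0.4, 0.3, -1.1]
gripper_width: 0.0136
```

Emit:
arm_command(
  rows=[
    [[-0.06,-0.03,0.14,-0.61,1],[-0.05,-0.03,0.14,-0.61,1],[-0.04,-0.04,0.15,-0.61,1],[-0.03,-0.03,0.15,-0.61,1],[-0.02,-0.03,0.15,-0.61,1],[-0.01,-0.03,0.15,-0.61,1],[-0.01,-0.04,0.15,-0.61,1],[0.01,-0.03,0.15,-0.61,1]],
  ],
)

```text
t: 27.25
position: [0.4208, 0.1275, 0.0902]
tcp_rot: [-90.0, 0.1, 24.5]
wrist_force: [-0.3, 0.1, -0.6]
gripper_width: 0.014
```

Emit:
arm_command(
  rows=[
    [[0,0.16,0,0,1],[0,0.15,0,0,1],[0,0.16,0,0,1],[0,0.16,0,0,1],[0,0.15,0,0,1],[0,0.16,0,0,1],[0,0.16,0,0,1],[0,0.15,0,0,1]],
  ],
)

```text
t: 27.92
position: [0.4213, 0.1276, 0.039]
tcp_rot: [-90.0, 0.0, 24.3]
wrist_force: [-0.3, -0.7, -1.3]
gripper_width: 0.014
```

Run:
```python
from h import *
np.set_printoptions(precision=4,suppress=True)
s=manip.read_state();print(s['t'],s['position'],s['tcp_rot'],s['gripper_width'],s['wrist_force'])
r=snap('wrist','w7');im=r['img'].copy()
# lane edges at the floor & roof, dots
P=lambda x,y,z:tuple(np.round(2*(proj(r,[*D(x,y),z],True)-[170,60])).astype(int).tolist())
im=cv2.resize(im[60:340,170:470],None,fx=2,fy=2,interpolation=cv2.INTER_CUBIC)
for y in(-.06,0,.06):
    cv2.circle(im,P(-.05,y,.006),2,(0,0,255),-1);cv2.circle(im,P(-.01,y,.006),2,(0,0,255),-1)
for y in (-.1,.1):cv2.circle(im,P(-.062,y,.006),3,(255,0,255),1)
cv2.imwrite('pics/w7b.png',im)
```

```text
27.9167 [0.4213 0.1276 0.039 ] [-90.0051   0.0316  24.2921] 0.014038394646012427 [-0.3393 -0.7326 -1.2766]
```

View pics/w7b.png

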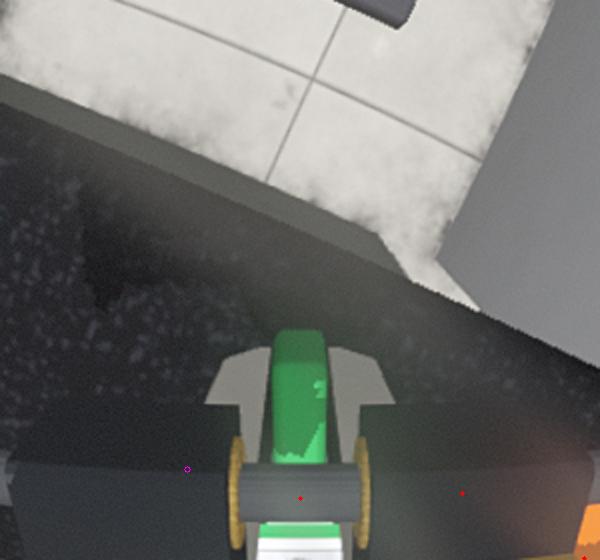

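Emit:
arm_command(
  rows=[
    [[0,0.12,0,-0.03,1],[0,0.12,0,0,1],[0,0,0,0,1],[0.1,0,0,0,1],[0.1,0,0,0,1],[0.1,0,0,0,1],[0.08,0,0,0,1],[0.08,0,0,0,1]],
  ],
)

```text
t: 28.63
position: [0.4388, 0.1357, 0.0305]
tcp_rot: [-90.0, -0.0, 24.5]
wrist_force: [-1.2, 0.7, -0.8]
gripper_width: 0.0139
```

Emit:
arm_command(
  rows=[
    [[0.05,0,0,0,1],[0.05,0,0,0,1],[0.05,0,0,0,1],[0.05,0,0,0,1],[0.05,0,0,0,1],[0.05,0,0,0,1],[0,0,0,0,1],[0,0,0,0,1]],
  ],
)

```text
t: 29.3
position: [0.449, 0.1403, 0.0302]
tcp_rot: [-90.0, 0.0, 24.5]
wrist_force: [-0.7, 0.1, -1.6]
gripper_width: 0.0139
```

```bash
cat >> h.py <<'E'
def st():
    s=manip.read_state();d=np.array(s['position'])[:2]-O;c,n=np.cos(np.radians(YAW)),np.sin(np.radians(YAW));f=s['wrist_force']
    print('t',round(s['t'],2),'dock',np.round([c*d[0]+n*d[1],-n*d[0]+c*d[1],s['position'][2]],4),'yaw',np.round(s['tcp_rot'],2),'w',round(s['gripper_width'],4),'Fdock',np.round([c*f[0]+n*f[1],-n*f[0]+c*f[1],f[2]],1),'T',np.round(s['torque'],2))
E
python3 -c "
from h import *
st()"
```

```text
t 29.3 dock [-0.0755 -0.0602  0.0302] yaw [-9.000e+01  1.000e-02  2.449e+01] w 0.0139 Fdock [-0.6  0.4 -1.6] T [ 0.02  0.06 -0.  ]
```

Emit:
arm_command(
  rows=[
    [[0.08,0,0,0,1],[0.1,0,0,0,1],[0.1,0,0,0,1],[0.1,0,0,0,1],[0.1,0,0,0,1],[0.1,0,0,0,1],[0.1,0,0,0,1],[0.05,0,0,0,1]],
  ],
)

```text
t: 29.97
position: [0.4764, 0.1528, 0.0303]
tcp_rot: [-90.0, -0.0, 24.5]
wrist_force: [0.4, 0.8, -1.3]
gripper_width: 0.0135
```

Emit:
arm_command(
  rows=[
    [[0.04,0,0,0,1],[0.04,0,0,0,1],[0.04,0,0,0,1],[0.04,0,0,0,1],[0.04,0,0,0,1],[0,0,0,0,1],[0,0,0,0,1],[0,0,0,0,1]],
  ],
)

```text
t: 30.63
position: [0.4827, 0.1557, 0.0302]
tcp_rot: [-90.0, 0.0, 24.5]
wrist_force: [-1.1, 0.1, -1.3]
gripper_width: 0.0137
```

```bash
python3 -c "
from h import *
st()"
```

```text
t 30.63 dock [-0.0385 -0.0602  0.0302] yaw [-9.000e+01  2.000e-02  2.449e+01] w 0.0137 Fdock [-1.   0.5 -1.3] T [ 0.02  0.06 -0.01]
```

Emit:
arm_command(
  rows=[
    [[0.03,0,0,0,1],[0.03,0,0,0,1],[0.03,0,0,0,1],[0.03,0,0,0,1],[0.03,0,0,0,1],[0.03,0,0,0,1],[0,0,0,0,1],[0,0,0,0,1]],
  ],
)

```text
t: 31.3
position: [0.4894, 0.1588, 0.0302]
tcp_rot: [-90.0, 0.0, 24.5]
wrist_force: [-0.7, -0.3, -1.4]
gripper_width: 0.0137
```

Emit:
arm_command(
  rows=[
    [[0.02,0,0,0,1],[0.02,0,0,0,1],[0.02,0,0,0,1],[0.02,0,0,0,1],[0,0,0,0,1],[0,0,0,0,1],[0,0,0,0,1],[0,0,0,0,1]],
  ],
)

```text
t: 31.97
position: [0.4923, 0.16, 0.0302]
tcp_rot: [-90.0, 0.0, 24.5]
wrist_force: [-0.2, 0.3, -1.5]
gripper_width: 0.0136
```

```bash
python3 -c "
from h import *
st()"
```

```text
t 31.97 dock [-0.028  -0.0603  0.0302] yaw [-9.000e+01  1.000e-02  2.449e+01] w 0.0136 Fdock [-0.   0.3 -1.5] T [ 0.04  0.1  -0.03]
```

Emit:
arm_command(
  rows=[
    [[0.02,0,0,0,1],[0.02,0,0,0,1],[0.02,0,0,0,1],[0.02,0,0,0,1],[0.02,0,0,0,1],[0,0,0,0,1],[0,0,0,0,1],[0,0,0,0,1]],
  ],
)

```text
t: 32.63
position: [0.4942, 0.1608, 0.0299]
tcp_rot: [-90.0, 0.2, 24.5]
wrist_force: [-4.2, -2.6, 1.8]
gripper_width: 0.0137
```

```bash
python3 -c "
from h import *
st()"
```

```text
t 32.63 dock [-0.0259 -0.0604  0.0299] yaw [-90.02   0.23  24.48] w 0.0137 Fdock [-4.9 -0.7  1.8] T [-0.37  0.88  0.03]
```

Emit:
arm_command(
  rows=[
    [[0.02,0,0,0,1],[0.02,0,0,0,1],[0,0,0,0,1],[0,0,0,0,1],[0,0,0,0,1],[0,0,0,0,1],[0,0,0,0,1],[0,0,0,0,1]],
  ],
)

```text
t: 33.3
position: [0.4943, 0.1607, 0.0298]
tcp_rot: [-90.0, 0.4, 24.5]
wrist_force: [-6.4, -3.5, 2.9]
gripper_width: 0.0142
```

```bash
python3 -c "
from h import *
st()"
```

```text
t 33.3 dock [-0.0259 -0.0605  0.0298] yaw [-90.03   0.42  24.49] w 0.0142 Fdock [-7.3 -0.5  2.9] T [-0.48  1.16  0.09]
```

Emit:
arm_command(
  rows=[
    [[0,0,0,0,0.5],[0,0,0,0,0.5],[0,0,0,0,0.5],[0,0,0,0,0.5],[-0.05,-0.2,0,0,0.5],[0,-0.6,0,0,0.5],[0,-0.8,0,0,0.5],[0,-0.9,0,0,0.5]],
  ],
)

```text
t: 33.97
position: [0.4948, 0.1613, 0.1309]
tcp_rot: [-90.0, 0.1, 24.5]
wrist_force: [-0.6, 0.6, 0.2]
gripper_width: 0.0461
```

Run:
```python
from h import *
st()
plan([(.428,-.066,.17,-34.3,.5,16)])
r=snap('wrist','w8')
```

```text
t 33.97 dock [-0.0252 -0.0601  0.1309] yaw [-89.98   0.14  24.5 ] w 0.0461 Fdock [-0.2  0.8  0.2] T [ 0.07 -0.05  0.  ]
[[-0.24,-0.06,-0.28,0.61,0.5],[-0.23,-0.06,-0.3,0.61,0.5],[-0.2,-0.06,-0.3,0.61,0.5],[-0.19,-0.06,-0.32,0.61,0.5],[-0.16,-0.07,-0.34,0.61,0.5],[-0.14,-0.06,-0.34,0.61,0.5],[-0.12,-0.06,-0.35,0.61,0.5],[-0.1,-0.06,-0.36,0.61,0.5]]
[[-0.07,-0.06,-0.36,0.61,0.5],[-0.05,-0.06,-0.37,0.61,0.5],[-0.03,-0.06,-0.36,0.61,0.5],[-0.01,-0.06,-0.37,0.61,0.5],[0.02,-0.06,-0.37,0.61,0.5],[0.05,-0.07,-0.37,0.61,0.5],[0.06,-0.06,-0.37,0.61,0.5],[0.09,-0.06,-0.35,0.61,0.5]]
end [ 0.428  -0.0657  0.1701] -34.06
```

Emit:
arm_command(
  rows=[
    [[-0.24,-0.06,-0.28,0.61,0.5],[-0.23,-0.06,-0.3,0.61,0.5],[-0.2,-0.06,-0.3,0.61,0.5],[-0.19,-0.06,-0.32,0.61,0.5],[-0.16,-0.07,-0.34,0.61,0.5],[-0.14,-0.06,-0.34,0.61,0.5],[-0.12,-0.06,-0.35,0.61,0.5],[-0.1,-0.06,-0.36,0.61,0.5]],
  ],
)

```text
t: 34.68
position: [0.4618, 0.0464, 0.1501]
tcp_rot: [-90.0, -0.0, -5.1]
wrist_force: [0.0, 0.6, -0.2]
gripper_width: 0.0465
```

Emit:
arm_command(
  rows=[
    [[-0.07,-0.06,-0.36,0.61,0.5],[-0.05,-0.06,-0.37,0.61,0.5],[-0.03,-0.06,-0.36,0.61,0.5],[-0.01,-0.06,-0.37,0.61,0.5],[0.02,-0.06,-0.37,0.61,0.5],[0.05,-0.07,-0.37,0.61,0.5],[0.06,-0.06,-0.37,0.61,0.5],[0.09,-0.06,-0.35,0.61,0.5]],
  ],
)

```text
t: 35.35
position: [0.4282, -0.067, 0.1697]
tcp_rot: [-90.0, -0.0, -34.5]
wrist_force: [-0.1, -0.9, -1.0]
gripper_width: 0.0465
```

Run:
```python
from h import *
st();print(manip.read_state()['position'])
r=snap('wrist','w9');im=r['img'].copy()
a=np.radians(-34.3);e=np.array([np.cos(a),np.sin(a)]);l=np.array([-e[1],e[0]])
im=cv2.resize(im[60:340,170:470],None,fx=2,fy=2,interpolation=cv2.INTER_CUBIC)
for x,y in((.035,0),(-.035,0),(-.08,0),(.035,.02),(.035,-.02)):
    P=tuple(np.round(2*(proj(r,[*(np.array([.458,-.093])+x*e+y*l),.036],True)-[170,60])).astype(int).tolist());print(P)
    cv2.circle(im,P,3,(0,0,255),1)
cv2.imwrite('pics/w9b.png',im)
```

```text
t 35.35 dock [-0.1805 -0.2403  0.1697] yaw [-90.    -0.   -34.45] w 0.0465 Fdock [-0.5 -0.7 -1. ] T [-0.02 -0.04 -0.  ]
[ 0.42823588 -0.06699916  0.16974011]
(293, 414)
(292, 283)
(291, 190)
(331, 413)
(254, 413)
```

View pics/w9b.png

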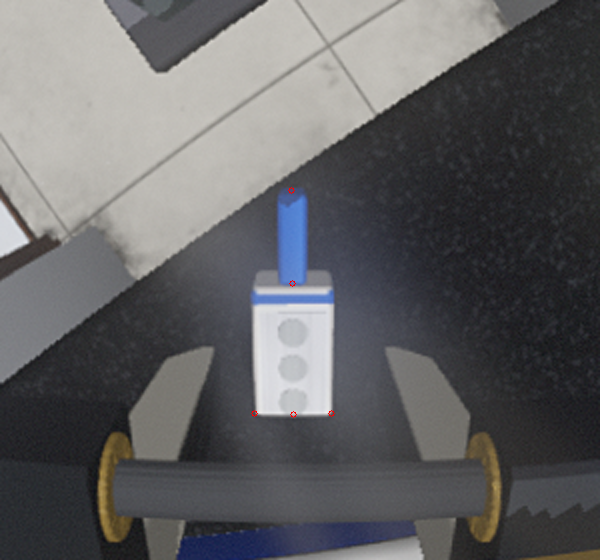

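Run:
```python
from h import *
t=(.4200,-.0671)
plan([(*t,.06,-34.3,.5,5),(*t,.0205,-34.3,.5,3)])
```

```text
[[-0.04,0.55,-0.01,-0.02,0.5],[-0.04,0.55,-0.01,-0.02,0.5],[-0.04,0.55,-0.01,-0.02,0.5],[-0.04,0.55,-0.01,-0.02,0.5],[-0.04,0.55,0.0,-0.02,0.5],[0.0,0.33,0.0,0.0,0.5],[0.0,0.33,0.0,0.0,0.5],[0.0,0.33,0.0,0.0,0.5]]
end [ 0.4201 -0.0669  0.0205] -34.22
```

Emit:
arm_command(
  rows=[
    [[-0.04,0.55,-0.01,0,0.5],[-0.04,0.55,-0.01,0,0.5],[-0.04,0.55,-0.01,0,0.5],[-0.04,0.55,-0.01,0,0.5],[-0.04,0.55,0,0,0.5],[0,0.33,0,0,0.5],[0,0.33,0,0,0.5],[0,0.33,0,0,0.5]],
  ],
)

```text
t: 36.07
position: [0.4215, -0.0624, 0.019]
tcp_rot: [-90.0, 0.0, -34.1]
wrist_force: [-0.3, 0.1, 0.6]
gripper_width: 0.0467
```

Emit:
arm_command(
  rows=[
    [[0,0,0,0,1],[0,0,0,0,1],[0,0,0,0,1],[0,0,0,0,1],[0,0,0,0,1],[0,0,0,0,1],[0,0,0,0,1],[0,0,0,0,1]],
  ],
)

```text
t: 36.73
position: [0.4214, -0.0625, 0.0205]
tcp_rot: [-90.0, -0.0, -34.1]
wrist_force: [-1.2, 0.3, 7.1]
gripper_width: 0.0139
```

Run:
```python
from h import *
p=manip.read_state()['position'];t=D(-.095,0);print(t)
plan([(p[0],p[1],.09,-34.1,1,4),(.465,.04,.09,-10,1,10),(*t,.09,24.5,1,12),(*t,.045,24.5,1,6)])
```

```text
[0.40635368 0.18710414]
[[0.0,-0.43,0.0,0.0,1.0],[0.0,-0.44,0.0,0.0,1.0],[0.0,-0.43,0.0,0.0,1.0],[0.0,-0.44,0.0,0.0,1.0],[-0.05,0.0,0.27,-0.4,1.0],[-0.04,0.0,0.28,-0.4,1.0],[-0.04,0.0,0.28,-0.4,1.0],[-0.01,0.0,0.27,-0.4,1.0]]
[[-0.01,0.0,0.28,-0.4,1.0],[0.0,0.0,0.28,-0.4,1.0],[0.02,0.0,0.28,-0.4,1.0],[0.03,0.0,0.28,-0.4,1.0],[0.04,0.0,0.27,-0.4,1.0],[0.05,0.0,0.27,-0.4,1.0],[-0.17,0.0,0.28,-0.48,1.0],[-0.16,0.0,0.29,-0.48,1.0]]
[[-0.15,0.0,0.3,-0.48,1.0],[-0.13,0.0,0.3,-0.48,1.0],[-0.11,0.0,0.31,-0.48,1.0],[-0.1,0.0,0.32,-0.48,1.0],[-0.08,0.0,0.32,-0.48,1.0],[-0.07,0.0,0.32,-0.48,1.0],[-0.05,0.0,0.33,-0.48,1.0],[-0.04,0.0,0.32,-0.48,1.0]]
[[-0.01,0.0,0.33,-0.48,1.0],[0.0,0.0,0.33,-0.48,1.0],[0.0,0.19,0.0,0.0,1.0],[0.0,0.19,0.0,0.0,1.0],[0.0,0.18,0.0,0.0,1.0],[0.0,0.19,0.0,0.0,1.0],[0.0,0.19,0.0,0.0,1.0],[0.0,0.19,0.0,0.0,1.0]]
end [0.4065 0.187  0.0449] 24.48
```

Emit:
arm_command(
  rows=[
    [[0,-0.43,0,0,1],[0,-0.44,0,0,1],[0,-0.43,0,0,1],[0,-0.44,0,0,1],[-0.05,0,0.27,-0.4,1],[-0.04,0,0.28,-0.4,1],[-0.04,0,0.28,-0.4,1],[-0.01,0,0.27,-0.4,1]],
  ],
)

```text
t: 37.4
position: [0.4386, -0.0196, 0.0886]
tcp_rot: [-90.0, 0.1, -24.1]
wrist_force: [-0.4, -0.1, -1.3]
gripper_width: 0.0137
```

Emit:
arm_command(
  rows=[
    [[-0.01,0,0.28,-0.4,1],[0,0,0.28,-0.4,1],[0.02,0,0.28,-0.4,1],[0.03,0,0.28,-0.4,1],[0.04,0,0.27,-0.4,1],[0.05,0,0.27,-0.4,1],[-0.17,0,0.28,-0.48,1],[-0.16,0,0.29,-0.48,1]],
  ],
)

```text
t: 38.07
position: [0.4551, 0.0655, 0.0894]
tcp_rot: [-90.0, 0.0, -4.1]
wrist_force: [-1.0, -0.5, -1.0]
gripper_width: 0.0137
```

Emit:
arm_command(
  rows=[
    [[-0.15,0,0.3,-0.48,1],[-0.13,0,0.3,-0.48,1],[-0.11,0,0.31,-0.48,1],[-0.1,0,0.32,-0.48,1],[-0.08,0,0.32,-0.48,1],[-0.07,0,0.32,-0.48,1],[-0.05,0,0.33,-0.48,1],[-0.04,0,0.32,-0.48,1]],
  ],
)

```text
t: 38.73
position: [0.4153, 0.1638, 0.0895]
tcp_rot: [-90.0, -0.0, 19.0]
wrist_force: [-0.2, -0.3, -0.3]
gripper_width: 0.0138
```

Emit:
arm_command(
  rows=[
    [[-0.01,0,0.33,-0.48,1],[0,0,0.33,-0.48,1],[0,0,0,0,1],[0,0,0,0,1],[0,0,0,0,1],[0,0,0,0,1],[0,0,0,0,1],[0,0,0,0,1]],
  ],
)

```text
t: 39.4
position: [0.4066, 0.1864, 0.0894]
tcp_rot: [-90.0, 0.0, 24.4]
wrist_force: [1.2, 0.3, -0.1]
gripper_width: 0.0143
```

Run:
```python
from h import *
st();r=snap('wrist','w10')
plan([(*D(-.095,0),.045,24.5,1,6),(*D(-.095,0),.029,24.5,1,2)])
im=r['img'][60:340,170:470];cv2.imwrite('pics/w10b.png',cv2.resize(im,None,fx=2,fy=2))
```

```text
t 39.4 dock [-0.095  -0.0007  0.0894] yaw [-9.002e+01  1.000e-02  2.440e+01] w 0.0143 Fdock [ 1.2 -0.2 -0.1] T [ 0.01  0.06 -0.  ]
[[0.0,0.19,0.0,0.0,1.0],[0.0,0.18,0.01,0.0,1.0],[0.0,0.19,0.0,0.0,1.0],[0.0,0.18,0.0,0.0,1.0],[0.0,0.19,0.0,0.0,1.0],[0.0,0.18,0.01,0.0,1.0],[0.0,0.2,0.0,-0.01,1.0],[0.0,0.2,0.0,-0.01,1.0]]
end [0.4063 0.1873 0.0291] 24.54
```

View pics/w10b.png

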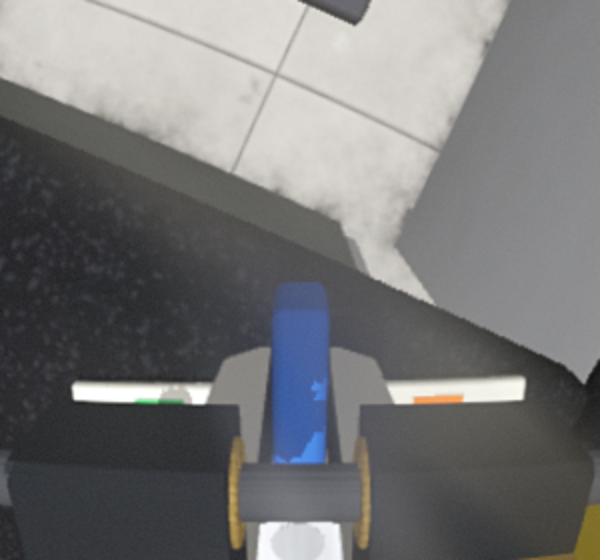

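Emit:
arm_command(
  rows=[
    [[0,0.2,0,0,1],[0,0.2,0,0,1],[0,0.2,0,0,1],[0,0.2,0,0,1],[0,0.2,0,0,1],[0,0.2,0,0,1],[0,0.2,0,0,1],[0,0.1,0,0,1]],
  ],
)

```text
t: 40.12
position: [0.4058, 0.1869, 0.0281]
tcp_rot: [-90.0, 0.1, 24.5]
wrist_force: [-0.2, -0.0, -1.2]
gripper_width: 0.0135
```

Emit:
arm_command(
  rows=[
    [[0,0,0,0,1],[0.1,0,0,0,1],[0.1,0,0,0,1],[0.1,0,0,0,1],[0.08,0,0,0,1],[0.08,0,0,0,1],[0.05,0,0,0,1],[0.05,0,0,0,1]],
  ],
)

```text
t: 40.78
position: [0.4271, 0.1965, 0.0296]
tcp_rot: [-90.0, -0.0, 24.5]
wrist_force: [-0.3, -0.4, -0.9]
gripper_width: 0.0142
```

Emit:
arm_command(
  rows=[
    [[0.05,0,0,0,1],[0.05,0,0,0,1],[0.05,0,0,0,1],[0.05,0,0,0,1],[0,0,0,0,1],[0,0,0,0,1],[0,0,0,0,1],[0,0,0,0,1]],
  ],
)

```text
t: 41.45
position: [0.4338, 0.1996, 0.0294]
tcp_rot: [-90.0, 0.0, 24.5]
wrist_force: [-0.7, -0.1, -0.9]
gripper_width: 0.0138
```

```bash
python3 -c "
from h import *
st()"
```

```text
t 41.45 dock [-0.0648 -0.      0.0294] yaw [-9.000e+01  2.000e-02  2.449e+01] w 0.0138 Fdock [-0.7  0.2 -0.9] T [0.05 0.02 0.03]
```

Nose is about 18 mm inside with no force. I'll advance 33 mm, let go, back off 14 mm, and regrip.

Emit:
arm_command(
  rows=[
    [[0.1,0,0,0,1],[0.12,0,0,0,1],[0.12,0,0,0,1],[0.12,0,0,0,1],[0.12,0,0,0,1],[0.12,0,0,0,1],[0.12,0,0,0,1],[0,0,0,0,1]],
  ],
)

```text
t: 42.12
position: [0.4653, 0.214, 0.0295]
tcp_rot: [-90.0, -0.1, 24.5]
wrist_force: [-0.4, 0.9, -0.9]
gripper_width: 0.0139
```

Emit:
arm_command(
  rows=[
    [[0,0.05,0,0,1],[0,0,0,0,0.7],[0,0,0,0,0.7],[0,0,0,0,0.7],[0,0,0,0,0.7],[-0.12,0,0,0,0.7],[-0.12,0,0,0,0.7],[-0.11,0,0,0,0.7]],
  ],
)

```text
t: 42.78
position: [0.4503, 0.2071, 0.0275]
tcp_rot: [-90.0, 0.0, 24.5]
wrist_force: [-0.5, 0.4, -0.7]
gripper_width: 0.0278
```

Emit:
arm_command(
  rows=[
    [[0,0,0,0,1],[0,0,0,0,1],[0,0,0,0,1],[0,0,0,0,1],[0,0,0,0,1],[0,0,0,0,1],[0,0,0,0,1],[0,0,0,0,1]],
  ],
)

```text
t: 43.45
position: [0.4512, 0.2075, 0.0275]
tcp_rot: [-90.0, -0.0, 24.5]
wrist_force: [-0.5, 0.2, 0.9]
gripper_width: 0.0138
```

```bash
python3 -c "
from h import *
st()"
```

```text
t 43.45 dock [-0.0457 -0.      0.0275] yaw [-9.000e+01 -1.000e-02  2.448e+01] w 0.0138 Fdock [-0.3  0.3  0.9] T [ 0.03  0.06 -0.  ]
```

Emit:
arm_command(
  rows=[
    [[0.04,0,0,0,1],[0.05,0,0,0,1],[0.05,0,0,0,1],[0.05,0,0,0,1],[0.04,0,0,0,1],[0.03,0,0,0,1],[0,0,0,0,1],[0,0,0,0,1]],
  ],
)

```text
t: 44.12
position: [0.4586, 0.2107, 0.0275]
tcp_rot: [-90.0, 0.3, 24.5]
wrist_force: [-4.3, -1.3, 5.7]
gripper_width: 0.0139
```

Emit:
arm_command(
  rows=[
    [[0.02,0,0,0,1],[0.02,0,0,0,1],[0.02,0,0,0,1],[0.02,0,0,0,1],[0.02,0,0,0,1],[0.02,0,0,0,1],[0,0,0,0,1],[0,0,0,0,1]],
  ],
)

```text
t: 44.78
position: [0.4631, 0.2128, 0.0275]
tcp_rot: [-90.0, 0.2, 24.5]
wrist_force: [-3.3, -1.3, 5.7]
gripper_width: 0.0138
```

Emit:
arm_command(
  rows=[
    [[0.02,0,0,0,1],[0.02,0,0,0,1],[0.02,0,0,0,1],[0.02,0,0,0,1],[0,0,0,0,1],[0,0,0,0,1],[0,0,0,0,1],[0,0,0,0,1]],
  ],
)

```text
t: 45.45
position: [0.4656, 0.214, 0.0275]
tcp_rot: [-90.0, 0.3, 24.5]
wrist_force: [-3.8, -2.1, 6.4]
gripper_width: 0.0138
```

```bash
python3 -c "
from h import *
st()"
```

```text
t 45.45 dock [-0.0299 -0.0001  0.0275] yaw [-90.04   0.3   24.49] w 0.0138 Fdock [-4.3 -0.3  6.4] T [-0.26  0.8  -0.  ]
```

Emit:
arm_command(
  rows=[
    [[0.02,0,0,0,1],[0.02,0,0,0,1],[0.02,0,0,0,1],[0.02,0,0,0,1],[0,0,0,0,1],[0,0,0,0,1],[0,0,0,0,1],[0,0,0,0,1]],
  ],
)

```text
t: 46.12
position: [0.4683, 0.2152, 0.0275]
tcp_rot: [-90.0, 0.3, 24.5]
wrist_force: [-4.3, -2.0, 6.5]
gripper_width: 0.014
```

Emit:
arm_command(
  rows=[
    [[0.02,0,0,0,1],[0.02,0,0,0,1],[0.02,0,0,0,1],[0,0,0,0,1],[0,0,0,0,1],[0,0,0,0,1],[0,0,0,0,1],[0,0,0,0,1]],
  ],
)

```text
t: 46.78
position: [0.4683, 0.2152, 0.0274]
tcp_rot: [-90.1, 0.6, 24.5]
wrist_force: [-7.6, -3.2, 9.7]
gripper_width: 0.0139
```

```bash
python3 -c "
from h import *
st()"
```

```text
t 46.78 dock [-0.027  -0.0001  0.0274] yaw [-90.06   0.61  24.49] w 0.0139 Fdock [-8.2  0.3  9.7] T [-0.49  1.46 -0.  ]
```

Emit:
arm_command(
  rows=[
    [[0,0,0,0,0.5],[0,0,0,0,0.5],[0,0,0,0,0.5],[0,0,0,0,0.5],[-0.05,-0.2,0,0,0.5],[-0.05,-0.7,0,0,0.5],[-0.05,-0.9,0,0,0.5],[-0.05,-1,0,0,0.5]],
  ],
)

```text
t: 47.45
position: [0.4646, 0.2136, 0.14]
tcp_rot: [-90.0, 0.2, 24.5]
wrist_force: [0.1, -0.2, 0.1]
gripper_width: 0.0466
```

Emit:
arm_command(
  rows=[
    [[-0.1,-0.9,0,0,0.5],[-0.1,-0.9,0,0,0.5],[-0.1,0,0,0,0.5],[0,0,0,0,0.5],[0,0,0,0,0.5],[0,0,0,0,0.5],[0,0,0,0,0.5],[0,0,0,0,0.5]],
  ],
)

```text
t: 48.12
position: [0.4543, 0.2089, 0.2101]
tcp_rot: [-90.0, 0.2, 24.5]
wrist_force: [0.7, 0.3, 0.2]
gripper_width: 0.0467
```

Run:
```python
from h import *
st();r=snap('wrist','w11');im=r['img'].copy()
a,b=170,100
im=cv2.resize(im[b:b+200,a:a+260],None,fx=3,fy=3,interpolation=cv2.INTER_CUBIC)
P=lambda x,y,z:tuple(np.round(3*(proj(r,[*D(x,y),z],True)-[a,b])).astype(int).tolist())
for y in(0,-.06):
    for yy in(-.007,.007):
        for x in(-.045,0): cv2.circle(im,P(x,y+yy,.042),3,(0,0,255),1)
for y in(-.1,.1):cv2.circle(im,P(-.062,y,.006),3,(255,0,255),1)
cv2.imwrite('pics/w11b.png',im)
```

```text
t 48.12 dock [-0.0423 -0.      0.2101] yaw [-90.     0.17  24.49] w 0.0467 Fdock [ 0.8 -0.   0.2] T [ 0.04 -0.02  0.  ]
```

View pics/w11b.png

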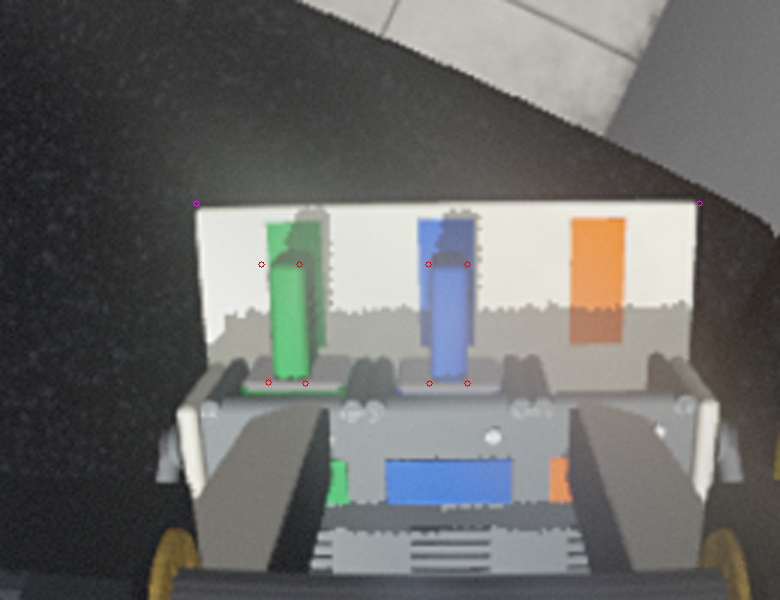

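Run:
```python
from h import *
c=D(.066,.03);print(c)
plan([(*c,.20,-65.5,.46,16)])
plan([(*c,.107,-65.5,.46,8)],[*c,.2,-65.5])
w=[]
for i in range(1,33):
    f=2.45-2.42*i/32-np.arctan2(16,74);w.append((*D(.02-.0757*np.cos(f),.03),.047+.0757*np.sin(f),-65.5,1,1))
f=2.45-np.arctan2(16,74)
print(.02-.0757*np.cos(f),.047+.0757*np.sin(f))
plan(w,[*D(.02-.0757*np.cos(f),.03),.047+.0757*np.sin(f),-65.5])
```

```text
[0.54041665 0.28116859]
[[0.17,0.02,0.05,0.94,0.46],[0.16,0.01,0.06,0.94,0.46],[0.16,0.02,0.08,0.94,0.46],[0.15,0.01,0.09,0.94,0.46],[0.14,0.02,0.11,0.94,0.46],[0.12,0.02,0.12,0.94,0.46],[0.12,0.01,0.14,0.94,0.46],[0.1,0.02,0.14,0.94,0.46]]
[[0.08,0.01,0.15,0.94,0.46],[0.07,0.02,0.16,0.94,0.46],[0.06,0.02,0.17,0.94,0.46],[0.04,0.01,0.17,0.94,0.46],[0.02,0.02,0.17,0.94,0.46],[0.0,0.02,0.18,0.94,0.46],[-0.01,0.01,0.17,0.94,0.46],[-0.03,0.02,0.18,0.94,0.46]]
end [0.5406 0.2811 0.1999] -65.75
[[0.0,0.29,0.0,0.0,0.46],[0.0,0.29,0.0,0.0,0.46],[0.0,0.29,0.0,0.0,0.46],[0.0,0.29,0.0,0.0,0.46],[0.0,0.29,0.0,0.0,0.46],[0.0,0.29,0.0,0.0,0.46],[0.0,0.29,0.0,0.0,0.46],[0.0,0.3,0.0,0.0,0.46]]
end [0.5404 0.2812 0.1068] -65.5
0.06678671375698289 0.10651044795514607
[[0.0,-0.08,-0.12,0.0,1.0],[0.0,-0.08,-0.12,0.0,1.0],[0.0,-0.06,-0.12,0.0,1.0],[0.0,-0.06,-0.14,0.0,1.0],[0.0,-0.05,-0.13,0.0,1.0],[0.0,-0.03,-0.14,0.0,1.0],[0.0,-0.03,-0.14,0.0,1.0],[0.0,-0.01,-0.14,0.0,1.0]]
[[0.0,0.0,-0.15,0.0,1.0],[0.0,0.0,-0.14,0.0,1.0],[0.0,0.02,-0.14,0.0,1.0],[0.0,0.03,-0.14,0.0,1.0],[0.0,0.04,-0.14,0.0,1.0],[0.0,0.05,-0.13,0.0,1.0],[0.0,0.06,-0.13,0.0,1.0],[0.0,0.07,-0.13,0.0,1.0]]
[[0.0,0.08,-0.12,0.0,1.0],[0.0,0.08,-0.11,0.0,1.0],[0.0,0.1,-0.11,0.0,1.0],[0.0,0.1,-0.1,0.0,1.0],[0.0,0.11,-0.09,0.0,1.0],[0.0,0.12,-0.08,0.0,1.0],[0.0,0.12,-0.07,0.0,1.0],[0.0,0.13,-0.07,0.0,1.0]]
[[0.0,0.14,-0.05,0.0,1.0],[0.0,0.13,-0.04,0.0,1.0],[0.0,0.14,-0.04,0.0,1.0],[0.0,0.14,-0.02,0.0,1.0],[0.0,0.14,-0.01,0.0,1.0],[0.0,0.15,0.0,0.0,1.0],[0.0,0.14,0.01,0.0,1.0],[0.0,0.14,0.02,0.0,1.0]]
end [0.4308 0.2312 0.0333] -65.5
```

Emit:
arm_command(
  rows=[
    [[0.17,0.02,0.05,0.94,0.46],[0.16,0.01,0.06,0.94,0.46],[0.16,0.02,0.08,0.94,0.46],[0.15,0.01,0.09,0.94,0.46],[0.14,0.02,0.11,0.94,0.46],[0.12,0.02,0.12,0.94,0.46],[0.12,0.01,0.14,0.94,0.46],[0.1,0.02,0.14,0.94,0.46]],
  ],
)

```text
t: 48.83
position: [0.498, 0.2456, 0.2055]
tcp_rot: [-90.1, 0.0, -20.9]
wrist_force: [0.5, -0.2, 0.4]
gripper_width: 0.0505
```

Emit:
arm_command(
  rows=[
    [[0.08,0.01,0.15,0.93,0.46],[0.07,0.02,0.16,0.93,0.46],[0.06,0.02,0.17,0.93,0.46],[0.04,0.01,0.17,0.93,0.46],[0.02,0.02,0.17,0.93,0.46],[0,0.02,0.18,0.93,0.46],[-0.01,0.01,0.17,0.93,0.46],[-0.03,0.02,0.18,0.93,0.46]],
  ],
)

```text
t: 49.5
position: [0.5408, 0.2817, 0.2001]
tcp_rot: [-90.1, -0.0, -65.5]
wrist_force: [0.4, 0.2, 0.2]
gripper_width: 0.0503
```

Run:
```python
from h import *
st();r=snap('wrist','w12');im=r['img'].copy()
print([(d['score'],d['xy']) for d in manip.spot_in('wrist','bail_grip')[:2]])
a,b=200,90
im=cv2.resize(im[b:b+220,a:a+260],None,fx=2.6,fy=2.6,interpolation=cv2.INTER_CUBIC)
for th,c in((2.3,(0,255,0)),(2.5,(0,0,255))):
  f=th-np.arctan2(16,74)
  for y in(.03,-.03,.1):
    u=proj(r,[*D(.02-.0757*np.cos(f),y),.052+.0757*np.sin(f)],True);print(th,y,u);cv2.circle(im,tuple(np.round(2.6*(u-[a,b])).astype(int).tolist()),3,c,1)
cv2.imwrite('pics/w12b.png',im)
```

```text
t 49.5 dock [0.0666 0.0303 0.2001] yaw [-9.009e+01 -2.000e-02 -6.553e+01] w 0.0503 Fdock [ 0.5 -0.   0.2] T [-0.06  0.02  0.02]
[(0.96, [322.5, 200.1])]
2.3 0.03 [310.07026684 213.03669018]
2.3 -0.03 [310.81495809 278.8579916 ]
2.3 0.1 [309.51318943 124.01518291]
2.5 0.03 [325.37160187 209.83974115]
2.5 -0.03 [324.91330854 274.06034003]
2.5 0.1 [325.7110424  123.77962558]
```

View pics/w12b.png

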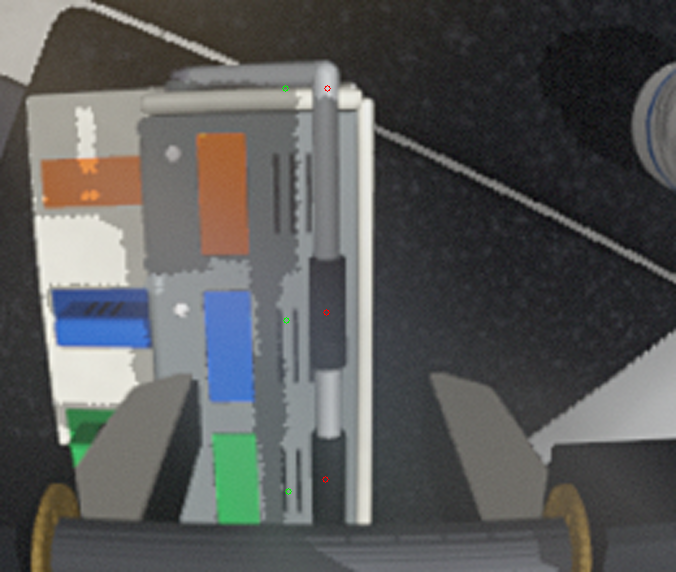

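Bail stands at 2.5 rad; its sleeve is exactly on the red prediction at (327,312) in the crop. I'll go down, grip it there and swing it shut.

Emit:
arm_command(
  rows=[
    [[0,0.29,0.01,0,0.46],[0,0.29,0.01,0,0.46],[0,0.29,0.01,0,0.46],[0,0.29,0.01,0,0.46],[0,0.29,0.01,0,0.46],[0,0.29,0,0,0.46],[0,0.29,0,0,0.46],[0,0.3,0,0,0.46]],
  ],
)

```text
t: 50.27
position: [0.5426, 0.2822, 0.1066]
tcp_rot: [-90.0, -0.0, -65.3]
wrist_force: [-0.8, 0.9, -0.2]
gripper_width: 0.0497
```

Emit:
arm_command(
  rows=[
    [[0,0,0,0,1],[0,0,0,0,1],[0,0,0,0,1],[0,0,0,0,1],[0,0,0,0,1],[0,0,0,0,1],[0,0,0,0,1],[0,0,0,0,1]],
  ],
)

```text
t: 50.93
position: [0.5448, 0.2832, 0.1092]
tcp_rot: [-89.7, -0.0, -65.3]
wrist_force: [2.8, 0.2, 2.8]
gripper_width: 0.0111
```

Emit:
arm_command(
  rows=[
    [[0,-0.08,-0.13,0,1],[0,-0.08,-0.13,0,1],[0,-0.06,-0.13,0,1],[0,-0.06,-0.14,0,1],[0,-0.05,-0.14,0,1],[0,-0.03,-0.14,0,1],[0,-0.03,-0.14,0,1],[0,-0.01,-0.14,0,1]],
  ],
)

```text
t: 51.6
position: [0.5092, 0.2666, 0.1279]
tcp_rot: [-89.0, 0.0, -65.3]
wrist_force: [4.4, 3.0, 10.6]
gripper_width: 0.011
```

Emit:
arm_command(
  rows=[
    [[0,0,-0.15,0,1],[0,0,-0.14,0,1],[0,0.02,-0.14,0,1],[0,0.03,-0.14,0,1],[0,0.04,-0.14,0,1],[0,0.05,-0.13,0,1],[0,0.06,-0.13,0,1],[0,0.07,-0.13,0,1]],
  ],
)

```text
t: 52.27
position: [0.4645, 0.2457, 0.1137]
tcp_rot: [-89.8, -0.0, -65.3]
wrist_force: [2.0, 0.4, 3.2]
gripper_width: 0.0113
```

Emit:
arm_command(
  rows=[
    [[0,0.08,-0.12,0,1],[0,0.08,-0.11,0,1],[0,0.1,-0.11,0,1],[0,0.1,-0.1,0,1],[0,0.11,-0.09,0,1],[0,0.12,-0.08,0,1],[0,0.12,-0.07,0,1],[0,0.13,-0.07,0,1]],
  ],
)

```text
t: 52.93
position: [0.4361, 0.2331, 0.079]
tcp_rot: [-89.9, -0.0, -65.3]
wrist_force: [5.4, 1.2, 2.2]
gripper_width: 0.011
```

Emit:
arm_command(
  rows=[
    [[0,0.14,-0.05,0,1],[0,0.13,-0.04,0,1],[0,0.14,-0.04,0,1],[0,0.14,-0.02,0,1],[0,0.14,-0.01,0,1],[0,0.15,0,0,1],[0,0.12,0.01,0,1],[0,0,0,0,1]],
  ],
)

```text
t: 53.6
position: [0.4327, 0.2315, 0.0407]
tcp_rot: [-89.7, -0.0, -65.3]
wrist_force: [6.2, 0.0, 2.7]
gripper_width: 0.0108
```

```bash
python3 -c "
from h import *
st()"
```

```text
t 53.6 dock [-0.0526  0.0295  0.0407] yaw [-8.972e+01 -1.000e-02 -6.529e+01] w 0.0108 Fdock [ 5.7 -2.5  2.7] T [ 0.34 -1.61  0.06]
```

Emit:
arm_command(
  rows=[
    [[0,0.06,0.02,0,1],[0,0.06,0.02,0,1],[0,0.06,0,0,1],[0,0,0,0,1],[0,0,0,0,0.5],[0,0,0,0,0.5],[0,0,0,0,0.5],[0,0,0,0,0.5]],
  ],
)

```text
t: 54.27
position: [0.4288, 0.2303, 0.0326]
tcp_rot: [-90.4, 0.0, -65.2]
wrist_force: [0.0, -0.3, -0.1]
gripper_width: 0.033
```

Emit:
arm_command(
  rows=[
    [[0,-0.2,0,0,0.5],[0,-0.6,0,0,0.5],[0,-0.9,0,0,0.5],[0,-0.9,0,0,0.5],[0,-0.9,0,0,0.5],[0,-0.9,0,0,0.5],[0,-0.4,0,0,0.5],[0,0,0,0,0.5]],
  ],
)

```text
t: 54.93
position: [0.4332, 0.2319, 0.2298]
tcp_rot: [-89.6, 0.1, -65.3]
wrist_force: [0.5, 0.1, -0.5]
gripper_width: 0.0466
```

Run:
```python
from h import *
st();r=snap('wrist','w13');im=r['img'].copy()
for n in('bail_grip','waste_bin','spent_orange','spent_blue'):print(n,[(round(d['score'],2),d['xy']) for d in manip.spot_in('wrist',n)[:2]])
for y in(.03,-.03):
    for z,x,c in((.036,-.054,(0,0,255)),(.0445,-.0527,(0,255,0))):
        u=proj(r,[*D(x,y),z],True);print(u);cv2.circle(im,tuple(np.round(u).astype(int).tolist()),2,c,1)
cv2.imwrite('pics/w13b.png',cv2.resize(im[0:300,230:630],None,fx=2,fy=2,interpolation=cv2.INTER_CUBIC))
```

```text
t 54.93 dock [-0.052   0.0297  0.2298] yaw [-8.961e+01  7.000e-02 -6.527e+01] w 0.0466 Fdock [ 0.5 -0.1 -0.5] T [-0.07  0.05 -0.  ]
bail_grip [(0.85, [318.8, 185.1])]
waste_bin [(0.74, [384.3, 64.0]), (0.34, [398.7, 210.2])]
spent_orange [(0.76, [366.0, 10.5])]
spent_blue [(0.71, [371.0, 46.2])]
[317.96467759 183.23302885]
[319.14111347 184.8192652 ]
[317.80347386 232.33294035]
[318.92218256 234.94023961]
```

View pics/w13b.png

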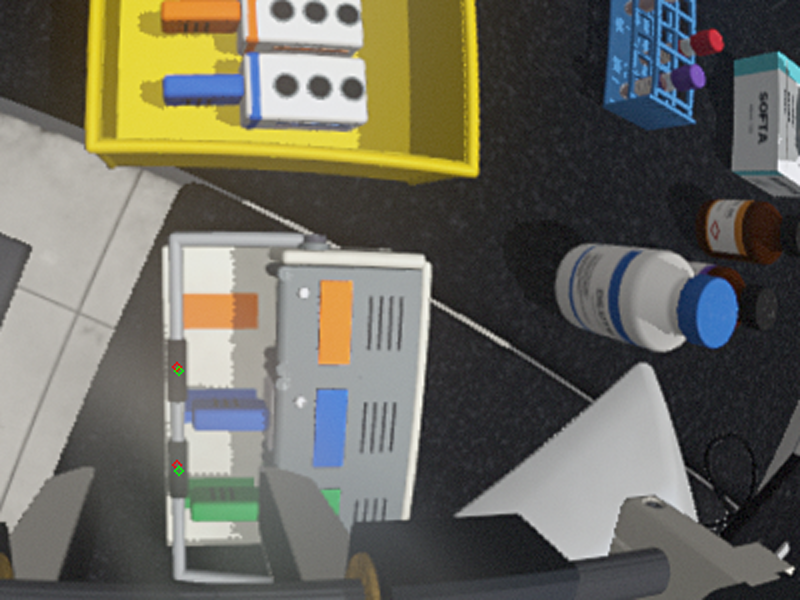

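```bash
python3 -c "
from h import *
st();print(manip.sign_off())"
```

```text
t 55.18 dock [-0.055   0.0296  0.2242] yaw [-9.027e+01 -3.000e-02 -6.527e+01] w 0.0467 Fdock [ 0.3 -0.7  0.6] T [-0.04  0.05 -0.01]
the job is handed in; nothing more can be done
None
```

The cassette change is done and handed in at about 55 s of the 210 s allowed. I swung the bail open, dropped the spent orange and blue cassettes in the bin, and seated the fresh green and blue ones in their own bays. Then I swung the bail shut. The green bay started empty and there was no fresh orange cassette, so the orange bay is now empty.

**Seating:** each fresh cassette stopped moving while the push force rose to about 7–8 N, within about 1 mm of where the stop was expected. A close picture showed both handle ends where they should be.

**Final picture:** the bail is down in front of both handles, with its sleeves on the closed position. Both spent cassettes are lying in the bin, and the gripper is about 0.2 m above everything. The bottle was in its place and the arm never went near the bystanders. I did not re-measure the timer, cup and pot at the end.

**One small disagreement:** in the seating picture the green handle showed about 3–4 mm to the left of where I predicted it. The lane leaves only 2 mm of play each side and the limit is 6 mm, so I left it.

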